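# Chock a marble rolling pin on a sloping display board

### The job

Put the marble rolling pin on show on the sloping display board. First set the wooden chock squarely on the board with its two wedge noses pointing up the slope; then lay the pin level across the slope just above it, ease it down until it is up against both noses, and only then let go gently, so that it never rolls or drops free and stays put. Both must end wholly on the board, with the vase, the stone disc and the bowl left alone.

Things in the scene. Friction and masses are not known exactly. Their poses are not given: they have to be found in the camera images.
- pin: Marble rolling pin, one rigid piece, about 0.65 kg: plain cylindrical grey-white barrel 50 mm in diameter, 120 mm long, with a turned wooden handle (24 mm thick, 36 mm long) at each end, 192 mm over all. Origin at its centre, on the axis; x runs along the length, y and z turn as it rolls. It starts lying in the stock tray, roughly along the tray's length.
- chock: Wooden U-shaped chock, one rigid piece, about 0.11 kg, 76 (x) by 112 (y) by 32 mm high: a back bar, and two wedge noses, each 26 mm wide, centred at y = +43 and -43 mm (60 mm gap), sloping at 30 degrees from 32 mm high at the bar to a thin edge at x = +38 mm. Origin: centre of the underside; +x from bar to noses, z up. Starts flat on the table; it is held by friction only and slides if pushed.
- chock_bar (a point): Middle of the chock's back bar, which is 20 mm thick (chock's x), 112 mm long (y), 32 mm high: x = -28 mm, y = 0, 16 mm above the chock's underside. The bar's both faces are free over the 60 mm between the noses.
- chock_seat (a point): Where the centre of the pin is when it rests against both noses, its axis along the chock's y: x = +46 mm, y = 0, 25 mm above the chock's underside.
- deck: Top face of the fixed display riser (plywood sides, dark grey top): a plain flat board 260 mm wide (y) and 220 mm long along the slope (x), without lip or stop, tilted 10 degrees. The riser is a solid wedge, 26 mm high at its low edge and 64 mm at its high edge. Origin at the centre of the top face, x straight down the slope, y level across it, z square out of the face.
- deck_top_edge (a point): Middle of the high edge of the sloping board (x = -110 mm in the deck's frame).
- tray: Fixed shallow grey stock tray, 250 mm (x) by 150 mm (y), walls 4 mm thick and 22 mm high, floor 4 mm thick; the pin lies on its floor. Origin at the centre of its underside, on the table.
- vase: Bystander: loose turned yellow stone vase, 84 mm in diameter, 170 mm tall, standing on the table. Origin at the centre of its foot.
- plaque: Bystander: loose pale stone disc 140 mm in diameter standing on edge in a small dark wooden foot, 156 mm tall. Origin at the centre of the foot's underside.
- bowl: Bystander: loose dark wooden bowl of tumbled stones, 140 mm in diameter, about 55 mm high. Origin at the centre of its foot.
Not all that is in view belongs to the job. What is meant by the chock is not white, and is the larger of those in its own colour.

How it is judged (in metres and radians):
On the way, in this order (a step that is already met when the one before it is completed fails the run):
1. the chock stands flat on the sloping board, squarely, noses up the slope, and has been let go (x of chock in the frame of deck between -0.074 and 0.074 m and y of chock in the frame of deck between -0.075 and 0.075 m and z of chock in the frame of deck between -0.004 and 0.005 m and angle between the x axis of chock and the x axis of deck, either way round below 0.2 rad and angle between the z axis of chock and the z axis of deck, either way round below 0.06 rad and x of deck_top_edge in the frame of chock above 0.03 m and contact force between the fingers and chock below 0.05 N), for 0.2 s.
2. the pin is down on the board and up against the chock (within 4 mm) while it is still held (contact force between the fingers and pin above 0.5 N and x of pin in the frame of chock between 0.038 and 0.05 m and y of pin in the frame of chock between -0.025 and 0.025 m and z of pin in the frame of deck between 0.02 and 0.03 m and angle between the x axis of pin and the y axis of chock, either way round below 0.06 rad), for 0.1 s.
At the end, for the whole second after the job is handed in: Chock flat on the board (centre within 74 mm along, 75 across), square within 0.2 rad, noses uphill. Pin at rest on the board (centre within 85 mm along, 36 across), across the slope within 0.2 rad, on both noses (0.06 rad, 40-53 mm ahead of and within 25 mm sideways of the chock centre), released (x of chock in the frame of deck between -0.074 and 0.074 m and y of chock in the frame of deck between -0.075 and 0.075 m and z of chock in the frame of deck between -0.004 and 0.005 m and angle between the x axis of chock and the x axis of deck, either way round below 0.2 rad and angle between the z axis of chock and the z axis of deck, either way round below 0.06 rad and x of deck_top_edge in the frame of chock above 0.03 m and x of pin in the frame of deck between -0.085 and 0.085 m and y of pin in the frame of deck between -0.036 and 0.036 m and z of pin in the frame of deck between 0.021 and 0.029 m and angle between the x axis of pin and the y axis of deck, either way round below 0.2 rad and x of pin in the frame of chock between 0.04 and 0.053 m and y of pin in the frame of chock between -0.025 and 0.025 m and angle between the x axis of pin and the y axis of chock, either way round below 0.06 rad and contact force between pin and chock above 0.1 N and contact force between pin and riser above 0.5 N and linear speed of each of pin, chock below 0.01 m/s and angular speed of pin below 0.15 rad/s); the robot touches nothing.
It fails at once if the pin rolls or falls free (faster than 0.3 m/s with no finger on it) (linear speed of pin above 0.3 m/s and contact force between the fingers and pin below 0.02 N).
It fails at once if the vase is disturbed (moved 30 mm or tipped) (distance of vase from where it was at the start of the episode above 0.03 m or angle between vase's own z axis and vertical above 0.3 rad).
It fails at once if the stone disc is disturbed (moved 30 mm or tipped) (distance of plaque from where it was at the start of the episode above 0.03 m or angle between plaque's own z axis and vertical above 0.3 rad).
It fails at once if the bowl is disturbed (moved 30 mm or tipped) (distance of bowl from where it was at the start of the episode above 0.03 m or angle between bowl's own z axis and vertical above 0.3 rad).
It also fails if it takes over 61 s, if anything falls off the work surface, if the arm or the gripper's body presses on something with over 40 N, if the wrist force passes 120 N, or if a joint passes its speed limit or range.

### The arm

A 6-joint arm with a two-finger parallel gripper is mounted at the origin on the work surface. World frame = base frame: x ahead of the robot, y to its left, z up, the work surface at z = 0. Lengths are in m, angles in degrees, forces in N, time in s.
With the tool pointing down it reaches from about 0.325 to 0.75 m from the base axis. Payload 7.6 kg.
Tool frame: the origin (TCP) lies between the finger pads; the fingertips stand 14 mm ahead of it and the grasp point (between the pads) lies 5 mm behind it; z points along the fingers, y is the direction in which the jaws open and shut (so a half turn about z gives the same grasp; the last joint's range is limited). The gripper opens to 85 mm and grips with 20 to 120 N. Pads are 22 mm wide; open, the fingers measure 114 mm over their backs; the gripper's body (76 mm by 85 mm) begins 54 mm behind the grasp point. The pads swing forward as they close: fully open they stand 13 mm farther back than shut.
Start: joints at [-74.273, 2.991, 80.254, -0, 96.75, -4.028], TCP at [0.177, -0.494, 0.207] pointing down, gripper open.
Joint ranges: [-166.34, 166.34], [-52.06, 124.39], [6.96, 135.62], [-60.46, 240.46], [14.63, 156.25], [-167.68, 167.68]. Speed limits (degrees/s): [147.25, 147.25, 172.46, 180, 180, 180].

### API

Orientations are given as a 3x3 rotation matrix whose columns are the frame's x, y, z axes.
In Python, from plant import robot gives the robot as it stands.
- The arm moves only by the tool send_rows, never from a script. Its argument "increments" is one flat list of numbers, 6 for each row, row after row: the shift along the tool's x, y, z in mm, then the turn, a rotation vector about the tool's x, y, z in rad. In form: [x, y, z, ax, ay, az, x, y, z, ax, ay, az, ...]. A call has 1 to 8 rows; each row is the pose to reach, as a shift and turn from the pose measured when the call began, along the tool's axes at that moment; what a row does not reach only later rows make up. A row lasts 1/10 s, in which the tool goes at most 50 mm and 8.59 degrees, less where a joint would pass 70% of its speed; a pose out of reach is approached as far as the arm can. A call with a gripper value outside its range is refused whole. "gripper" is the opening, from 0 (shut) to 1 (fully open), set as the call begins (left out, the last holds). The fingers move at their own pace and stop on an object; the grip force is fixed at half the most. Time passes only in rows, so rows that repeat a pose let the fingers close. It gives the time, the measured TCP pose, the force and the opening at its end, in the units of the state.
- robot.sense(): the state, without advancing time (a new reading comes with each control period).
- robot.get_image(name): name is "side" or "top"; returns a dict with "color" (384x512x3 uint8, red, green, blue), "z_map" (384x512 float32, m along the optical axis (not along the pixel's ray), 0 where there is no reading), "camera_matrix" (3x3 intrinsics, pixels), "dist_coeffs" ([k1, k2, p1, p2, k3] as OpenCV has them; the pictures are not rectified), "eye" and "rotation" of the camera in the world. Camera axes: x right, y down, z forward; pixel columns grow to the right and rows downward; lengths in m; the calibration is good to about 2 mm. A picture is of the moment at which its call begins.
- robot.close_job(): hands the job in, once; it reports no verdict.
The state is a dict: "time": time; "q": joint angles; "qvel": joint speeds; "effort": joint torques, N m; "eef_pos": TCP position; "tool_rot": TCP orientation; "contact_force": force on the tool from outside, world axes, zero at the start; "ft_torque": the same for the moment, N m; "opening": finger opening in m.
Only numpy, scipy, OpenCV 4.12 (cv2) and the standard library are available. Lean on these libraries where they do the work, as an engineer would, in place of code of your own. Each camera call takes 0.05 s, during which the arm holds its last target.

## Working session

There is one attempt and no reset: what is moved stays moved. The work goes in short steps, Python scripts to look and compute and a tool call to move; the robot and the scene stay as the last step left them, time stands still between calls to the robot, and variables do not carry over. Pictures are saved under pics/ and viewed, and the job is handed in when it is done.

Besides the shell and the picture viewer there is one more tool, called after "Emit:" by a JSON object that holds its "api" and its "payload", one argument or row to a line. send_rows: Moves the arm, as the interface text tells. Its arguments: {"type":"object","properties":{"increments":{"type":"array"},"gripper":{"type":"number"}},"required":["increments"]}

```bash
ls -la; mkdir -p pics; cat > h.py <<'E'
import numpy as np, cv2
from plant import robot
def grab(n,tag):
    im=robot.get_image(n); np.savez(f'pics/{tag}.npz',**{k:np.array(v) for k,v in im.items()})
    cv2.imwrite(f'pics/{tag}.png',cv2.cvtColor(im['color'],cv2.COLOR_RGB2BGR)); return im
def load(tag): return dict(np.load(f'pics/{tag}.npz'))
def rays(im,px):
    px=np.array(px,float).reshape(-1,1,2)
    u=cv2.undistortPoints(px,im['camera_matrix'],im['dist_coeffs']).reshape(-1,2)
    d=np.c_[u,np.ones(len(u))]
    return d@im['rotation'].T   # z-normalised
def onplane(im,px,p0,n=(0,0,1)):
    d=rays(im,px);n=np.array(n,float);e=im['eye']
    t=((np.array(p0)-e)@n)/(d@n); return e+d*t[:,None]
def cloud(im):
    h,w=im['z_map'].shape
    g=np.stack(np.meshgrid(np.arange(w),np.arange(h)),-1).reshape(-1,2)
    d=rays(im,g); P=im['eye']+d*im['z_map'].reshape(-1,1)
    P[im['z_map'].ravel()==0]=np.nan
    return P.reshape(h,w,3)
def proj(im,P):
    R=im['rotation'].T; t=-R@im['eye']
    return cv2.projectPoints(np.array(P,float).reshape(-1,1,3),cv2.Rodrigues(R)[0],t,im['camera_matrix'],im['dist_coeffs'])[0].reshape(-1,2)
E
python3 - <<'E'
from h import *
for n in('top','side'):
    im=grab(n,n+'0'); print(n,im['eye'],im['rotation'].round(3).tolist())
s=robot.sense();print(s)
E
```

```text
total 12
drwxr-xr-x  3 agent agent 4096 Dec  7 03:16 .
drwxr-xr-x 23 root  root  4096 Dec  7 03:16 ..
drwxr-xr-x  2 agent agent 4096 Dec  7 03:16 pics
top [0.3699767  0.01850549 1.43649798] [[-0.021, -0.992, 0.122], [-1.0, 0.021, -0.001], [-0.002, -0.122, -0.993]]
side [ 0.14660617 -1.19498664  1.1381569 ] [[0.957, -0.177, 0.229], [-0.289, -0.622, 0.727], [0.014, -0.762, -0.647]]
{'time': 0.1, 'q': array([-7.42729105e+01,  3.02333506e+00,  8.03075355e+01, -8.57093675e-05,
        9.67508925e+01, -4.02693073e+00]), 'qvel': array([ 0.03077637, -0.19397536, -0.22679607,  0.06022032, -0.01495486,
        0.05062108]), 'effort': array([ 1.06366580e-03, -3.82580924e+01, -3.60987175e+01, -9.30413762e-05,
        4.73723601e-03,  2.21133610e-05]), 'eef_pos': array([ 0.1773858 , -0.49379388,  0.20655626]), 'tool_rot': array([[ 9.41152381e-01,  3.37982316e-01, -3.88235694e-04],
       [ 3.37982524e-01, -9.41151384e-01,  1.37320932e-03],
       [ 9.87319062e-05, -1.42361610e-03, -9.99998982e-01]]), 'contact_force': array([ 0.03286556, -0.19755899, -0.25273276]), 'ft_torque': array([-0.04819573,  0.03141743, -0.05467216]), 'opening': 0.08503846177500575}
```

```bash
python3 -c "
import cv2,numpy as np
a=cv2.imread('pics/top0.png');b=cv2.imread('pics/side0.png')
cv2.imwrite('pics/t0b.png',cv2.resize(a,(800,600)));cv2.imwrite('pics/s0b.png',cv2.resize(b,(800,600)))"
```

```text
(no output)
```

View pics/t0b.png

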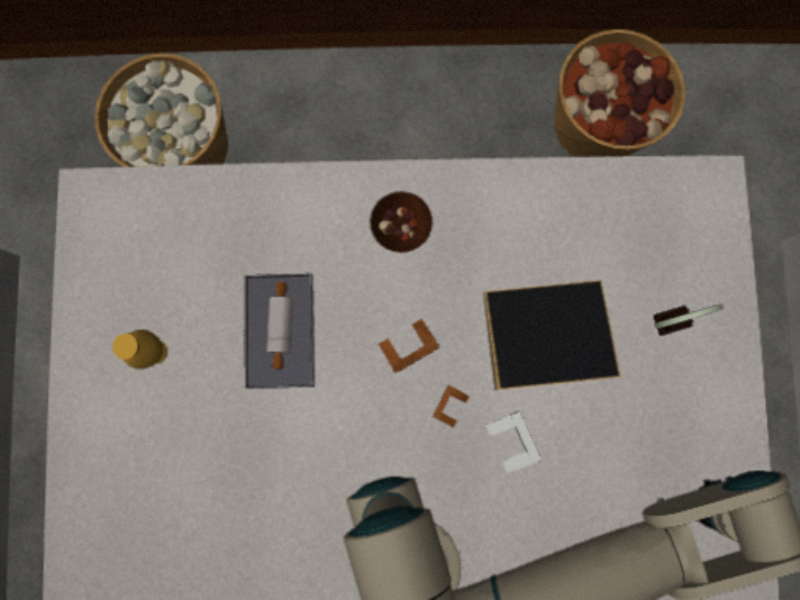

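View pics/s0b.png

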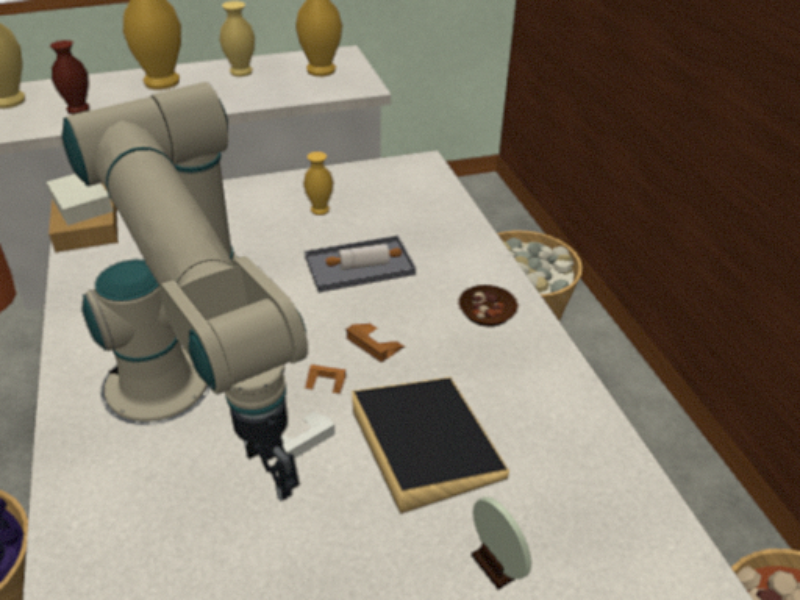

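Top view, 800x600 enlargement: three U-shaped pieces are in view, orange large at (408,345), orange small at (450,406) and white at (515,441). The chock is the larger orange one at (408,345): it isn't white, and it's the bigger of the two in its colour. Next I'll confirm that in a crop and measure.

```bash
cat > m.py <<'E'
from h import *
im=load('top0'); C=cloud(im); hsv=cv2.cvtColor(im['color'],cv2.COLOR_RGB2HSV)
H,S,V=[hsv[...,i].astype(int) for i in range(3)]
print('table z',np.nanmedian(C[280:300,100:150,2]))
# deck
blk=((V<35)&(S<140)).astype(np.uint8); blk[:, :300]=0; blk[:170]=0; blk[260:]=0;blk[:,400:]=0
blk=cv2.morphologyEx(blk,cv2.MORPH_OPEN,np.ones((3,3)))
n,l,st,ce=cv2.connectedComponentsWithStats(blk); k=1+np.argmax(st[1:,4]); m=l==k; print('deck',st[k],ce[k])
m2=cv2.erode(m.astype(np.uint8),np.ones((7,7)))>0
P=C[m2];P=P[~np.isnan(P).any(1)]; c=P.mean(0); n_=np.linalg.svd(P-c)[2][2]; n_*=np.sign(n_[2]); print('plane c',c,'n',n_,'tilt',np.degrees(np.arccos(n_[2])),'resid',((P-c)@n_).std())
cnt=max(cv2.findContours(m.astype(np.uint8),0,1)[0],key=cv2.contourArea)
box=cv2.approxPolyDP(cv2.convexHull(cnt),6,True).reshape(-1,2); print(box)
W=onplane(im,cnt.reshape(-1,2),c,n_)
dx=np.array([n_[0],n_[1],0]); dx/=np.linalg.norm(dx); print('downslope az',np.degrees(np.arctan2(dx[1],dx[0])))
W4=onplane(im,box,c,n_);print(W4); 
for i in range(len(W4)): e=W4[(i+1)%len(W4)]-W4[i]; print(np.linalg.norm(e).round(4),np.degrees(np.arctan2(e[1],e[0])).round(2))
# orange
org=((H<14)&(S>130)&(V>90)).astype(np.uint8)
n,l,st,ce=cv2.connectedComponentsWithStats(org)
for k in range(1,n):
    if st[k,4]>40: 
        mm=l==k; print('orange',st[k],ce[k].round(1),'zmed/max',np.nanmedian(C[mm][:,2]).round(4),np.nanmax(C[mm][:,2]).round(4),np.nanmean(C[mm],0).round(3))
cv2.imwrite('pics/crop.png',cv2.resize(cv2.cvtColor(im['color'],cv2.COLOR_RGB2BGR)[190:310,230:360],None,fx=5,fy=5,interpolation=cv2.INTER_CUBIC)[:600])
E
python3 m.py
```

```text
table z -0.0015813916697290376
deck [ 313  181   82   66 4343] [352.63527516 213.82132167]
plane c [ 0.49059834 -0.31357285  0.04398409] n [0.17185847 0.0115423  0.98505403] tilt 9.918410698675013 resid 0.002845066014196459
[[383 181]
 [394 239]
 [321 246]
 [313 188]]
downslope az 3.8423110358743053
[[ 0.60195154 -0.42813051  0.02589906]
 [ 0.40141468 -0.44237441  0.06105283]
 [ 0.38419991 -0.19935439  0.06120865]
 [ 0.58250782 -0.18534992  0.02644656]]
0.2041 -175.94
0.2436 94.05
0.2018 4.04
0.2436 -85.42
orange [381  28  15  13  86] [387.   32.7] zmed/max -0.5086 -0.4459 [ 1.437 -0.664 -0.497]
orange [417  36  10  12  78] [421.4  41.8] zmed/max -0.4603 -0.4482 [ 1.368 -0.818 -0.46 ]
orange [360  38  17  27 194] [366.9  50.9] zmed/max -0.5119 -0.4746 [ 1.348 -0.56  -0.511]
orange [390  39  10  13  49] [395.9  45.8] zmed/max -0.5108 -0.4592 [ 1.373 -0.708 -0.509]
orange [410  62  21  17 113] [420.7  68.7] zmed/max -0.5129 -0.4982 [ 1.252 -0.825 -0.512]
orange [367  72  10  13  63] [372.1  77.7] zmed/max -0.5115 -0.5029 [ 1.207 -0.577 -0.511]
orange [379  75  14  12  96] [384.7  80.5] zmed/max -0.4645 -0.4496 [ 1.171 -0.623 -0.464]
orange [243 205  37  33 310] [262.1 222.9] zmed/max 0.0264 0.0366 [ 0.467 -0.008  0.023]
orange [278 247  20  26 131] [286.1 258.6] zmed/max 0.0176 0.0275 [ 0.345 -0.087  0.016]
```

View pics/crop.png

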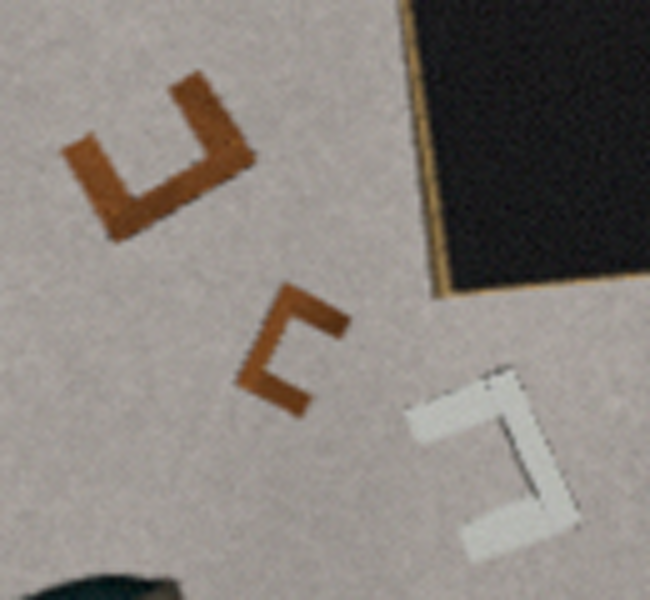

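The crop confirms it: the large orange U at crop (160,155) is about 112 mm wide, its bar is at lower right and its noses point to the upper left. The deck is high on the robot's side (x≈0.38) and slopes down towards +x at about 4°. Next come the exact corners of the chock and the pin.

```bash
cat > m2.py <<'E'
from h import *
im=load('top0'); C=cloud(im)
def up(x0,y0,x1,y1,f=6):
    c=im['color'][y0:y1,x0:x1]; return cv2.resize(c,None,fx=f,fy=f,interpolation=cv2.INTER_CUBIC)
def px(p,x0,y0,f=6): return (np.array(p,float)+.5)/f-.5+[x0,y0]
x0,y0=235,195; u=up(x0,y0,290,245); hsv=cv2.cvtColor(u,cv2.COLOR_RGB2HSV)
m=((hsv[...,0]<20)&(hsv[...,1]>95)).astype(np.uint8)
cnt=max(cv2.findContours(m,0,1)[0],key=cv2.contourArea); a=cv2.approxPolyDP(cnt,10,True).reshape(-1,2)
p=px(a,x0,y0); print('chock corners px',p.round(1).tolist())
print('z0',onplane(im,p,(0,0,0))[:,:2].round(4).tolist()); print('z32',onplane(im,p,(0,0,.032))[:,:2].round(4).tolist())
v=cv2.cvtColor(u,cv2.COLOR_RGB2BGR); cv2.drawContours(v,[cnt],-1,(0,255,0),1); 
for i,q in enumerate(a): cv2.putText(v,str(i),tuple(int(t) for t in q),0,.5,(255,0,0),1)
cv2.imwrite('pics/ch.png',v)
# pin
x0,y0=155,172; u2=up(x0,y0,205,252); hsv=cv2.cvtColor(u2,cv2.COLOR_RGB2HSV)
ho=((hsv[...,0]<20)&(hsv[...,1]>80)).astype(np.uint8); ba=((hsv[...,2]>135)&(hsv[...,1]<70)).astype(np.uint8)
ba[:, :int(.2*300)]=0; ba[:,260:]=0
n,l,st,ce=cv2.connectedComponentsWithStats(ho)
for k in range(1,n):
    if st[k,4]>300:
        q=px(ce[k],x0,y0); print('handle',st[k],q,onplane(im,q,(0,0,.029)))
        r=cv2.minAreaRect(np.argwhere(l==k)[:,::-1].astype(np.float32)); print(r)
c2=max(cv2.findContours(ba,0,1)[0],key=cv2.contourArea); r=cv2.minAreaRect(c2); bx=px(cv2.boxPoints(r),x0,y0); print('barrel',px(r[0],x0,y0),onplane(im,bx,(0,0,.032)).round(4).tolist(),onplane(im,px(r[0],x0,y0),(0,0,.029)), 'zmax',np.nanpercentile(C[190:225,170:185,2],99))
v2=cv2.cvtColor(u2,cv2.COLOR_RGB2BGR); cv2.drawContours(v2,[c2],-1,(0,255,0),1); cv2.drawContours(v2,cv2.findContours(ho,0,1)[0],-1,(0,255,255),1)
cv2.imwrite('pics/pin.png',v2)
E
python3 m2.py; python3 -c "
import cv2,numpy as np
a=cv2.imread('pics/ch.png');b=cv2.imread('pics/pin.png');c=np.zeros((480,640,3),np.uint8);c[:300,:330]=a;c[:480,335:635]=b;cv2.imwrite('pics/m2.png',c)"
```

```text
chock corners px [[269.2, 204.1], [263.8, 207.8], [270.9, 220.6], [255.9, 229.1], [247.8, 216.6], [242.1, 219.8], [252.8, 237.8], [280.2, 221.9]]
z0 [[0.5333, -0.0352], [0.521, -0.0158], [0.4759, -0.0395], [0.4477, 0.0129], [0.4915, 0.0402], [0.4809, 0.06], [0.4182, 0.0244], [0.4706, -0.0715]]
z32 [[0.5297, -0.034], [0.5176, -0.015], [0.4736, -0.0382], [0.446, 0.0131], [0.4888, 0.0397], [0.4784, 0.0591], [0.4171, 0.0243], [0.4684, -0.0695]]
handle [ 129   48   42   59 2058] [179.48104956 184.40136054] [[0.6043938  0.27141769 0.029     ]]
((149.5, 77.0), (58.0, 41.0), 90.0)
handle [ 116  322   42   65 2278] [177.37547556 230.7928007 ] [[0.44582665 0.27848738 0.029     ]]
((136.5, 354.0), (64.0, 41.0), 90.0)
barrel [176.48735809 207.04274495] [[0.4684, 0.3006, 0.032], [0.5872, 0.2947, 0.032], [0.5848, 0.2613, 0.032], [0.466, 0.2675, 0.032]] [[0.52661791 0.28156297 0.029     ]] zmax 0.05771209010805827
```

View pics/m2.png

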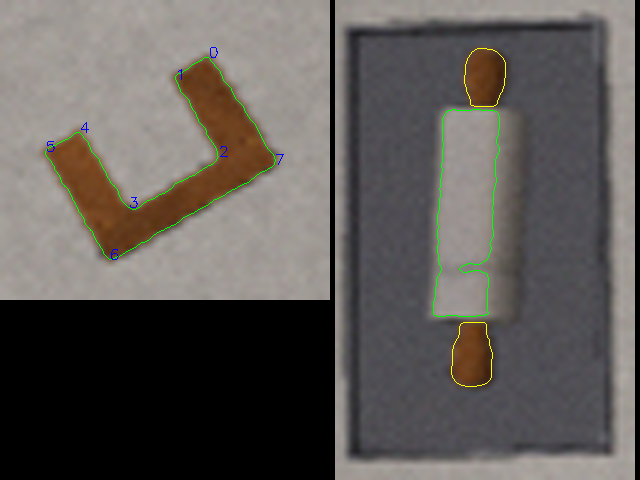

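Mask corners agree with the given sizes: 107 x 73 mm against 112 x 76, which is about half a pixel of shrink. The chock's centre is (0.475,-0.005), its x axis points at 28.7°, and the bar's middle is (0.450,-0.0185). The pin's centre is (0.525,0.275) at about -2.6°, and its handles are 159 mm apart against about 156 expected.

```bash
cat > g.py <<'E'
from h import *
from scipy.spatial.transform import Rotation as Ro
YD=np.radians(4.1)
def deckR():
    t=np.radians(10); n=np.array([np.sin(t)*np.cos(YD),np.sin(t)*np.sin(YD),np.cos(t)])
    y=np.array([-np.sin(YD),np.cos(YD),0]); return np.c_[np.cross(y,n),y,n]
DC=np.array([.4925,-.3138,.045]); DR=deckR()
def deck(x,y,z): return DC+DR@np.array([x,y,z])/1000
def tool(az,n=(0,0,1)):
    n=np.array(n,float); a=np.radians(az); y=np.array([np.cos(a),np.sin(a),0]); y-=n*(y@n); y/=np.linalg.norm(y)
    return np.c_[np.cross(y,-n),y,-n]
def go(p,R):
    s=robot.sense(); T=s['tool_rot']
    d=T.T@(np.array(p)-s['eef_pos'])*1000; r=Ro.from_matrix(T.T@R).as_rotvec()
    print('t',round(s['time'],2),'q',s['q'].round(1),'pos',s['eef_pos'].round(4),'yaz',np.degrees(np.arctan2(T[1,1],T[0,1])).round(1),'open',round(s['opening'],4),'F',s['contact_force'].round(2))
    print('inc',d.round(1).tolist(),r.round(4).tolist())
E
python3 - <<'E'
from g import *
go([.450,-.0185,.12],tool(-151.3))
print('gap deck pts',deck(58,0,18),deck(-16,0,25))
E
```

```text
t 0.1 q [-74.3   3.   80.3  -0.   96.8  -4. ] pos [ 0.1774 -0.4938  0.2066] yaz -70.2 open 0.085 F [ 0.03 -0.2  -0.25]
inc [417.2, -355.1, 87.1] [-0.0012, 0.0009, 1.4147]
gap deck pts [ 0.55259034 -0.30949267  0.05265495] [ 0.4811135  -0.31461619  0.07239856]
```

Emit:
{"api": "send_rows", "payload": {
  "increments": [417,-355,0,0,0,1.415,417,-355,0,0,0,1.415,417,-355,0,0,0,1.415,417,-355,0,0,0,1.415,417,-355,0,0,0,1.415,417,-355,0,0,0,1.415,417,-355,0,0,0,1.415,417,-355,0,0,0,1.415],
  "gripper": 1
}}

```text
time: 0.9
eef_pos: [0.3538, -0.1891, 0.2072]
tool_rot: [[0.758, -0.652, -0.001], [-0.652, -0.758, 0.001], [-0.001, -0.0, -1.0]]
contact_force: [0.0, 0.0, 0.1]
opening: 0.0854
```

```bash
python3 -c "
from g import *
go([.450,-.0185,.10],tool(-151.3))"
```

```text
t 0.9 q [-33.4 -17.6  99.1   0.   98.6  97.3] pos [ 0.3538 -0.1891  0.2072] yaz -130.7 open 0.0854 F [0.04 0.01 0.13]
inc [-38.3, -192.0, 107.3] [-0.0002, 0.0011, 0.3592]
```

Emit:
{"api": "send_rows", "payload": {
  "increments": [-38,-192,107,0,0,0.36,-38,-192,107,0,0,0.36,-38,-192,107,0,0,0.36,-38,-192,107,0,0,0.36,-38,-192,107,0,0,0.36,-38,-192,107,0,0,0.36,-38,-192,107,0,0,0.36]
}}

```text
time: 1.6
eef_pos: [0.4497, -0.0183, 0.0997]
tool_rot: [[0.481, -0.877, -0.002], [-0.877, -0.481, 0.001], [-0.002, 0.002, -1.0]]
contact_force: [-0.2, -0.0, 0.1]
opening: 0.0849
```

```bash
python3 -c "
from g import *
go([.450,-.0185,.018],tool(-151.3)); grab('side','s1')
import cv2
a=cv2.imread('pics/s1.png')[180:260,180:300]; cv2.imwrite('pics/s1b.png',cv2.resize(a,None,fx=6,fy=6,interpolation=2))"
```

```text
t 1.6 q [ -7.1  -5.6 101.1   0.   84.6 144.2] pos [ 0.4497 -0.0183  0.0997] yaz -151.2 open 0.0849 F [-0.24 -0.03  0.06]
inc [0.4, -0.3, 81.7] [0.0017, 0.0019, 0.0009]
```

View pics/s1b.png

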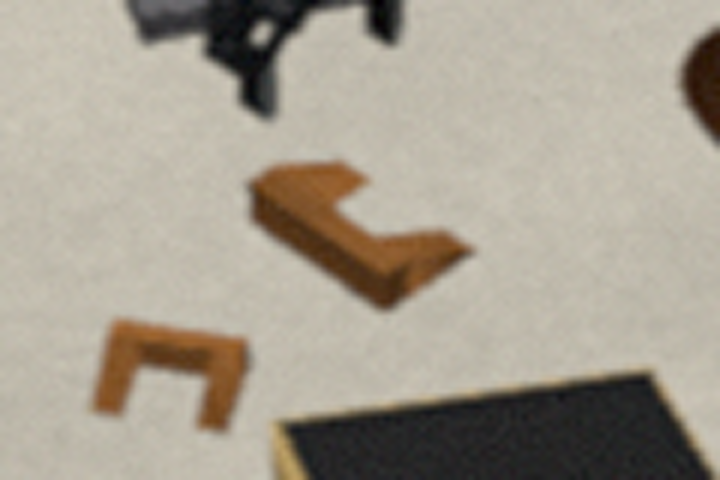

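The side crop shows the fingers at (260,105) and (385,35), straddling the chock's back bar with clear space below them. I'll descend and grip.

Emit:
{"api": "send_rows", "payload": {
  "increments": [0,0,40,0,0,0,0,0,65,0,0,0,0,0,75,0,0,0,0,0,80,0,0,0,0,0,82,0,0,0,0,0,82,0,0,0]
}}

```text
time: 2.25
eef_pos: [0.4508, -0.0194, 0.0196]
tool_rot: [[0.479, -0.878, 0.001], [-0.878, -0.479, 0.0], [0.0, -0.001, -1.0]]
contact_force: [-0.2, -0.2, 0.1]
opening: 0.0853
```

Emit:
{"api": "send_rows", "payload": {
  "increments": [0,0,0,0,0,0,0,0,0,0,0,0,0,0,0,0,0,0,0,0,0,0,0,0,0,0,0,0,0,0,0,0,0,0,0,0,0,0,0,0,0,0,0,0,0,0,0,0],
  "gripper": 0
}}

```text
time: 3.05
eef_pos: [0.4507, -0.0194, 0.0196]
tool_rot: [[0.479, -0.878, 0.001], [-0.878, -0.479, 0.0], [0.0, -0.001, -1.0]]
contact_force: [0.6, -0.4, -0.1]
opening: -0.0002
```

The opening is 0, so the fingers closed on nothing. I'll look.

```bash
python3 -c "
from g import *
grab('side','s2');grab('top','t2')
import cv2
a=cv2.imread('pics/s2.png')[150:250,180:300]; b=cv2.imread('pics/t2.png')[180:280,220:320]
cv2.imwrite('pics/s2b.png',np.hstack([cv2.resize(a,(420,350),interpolation=2),cv2.resize(b,(350,350),interpolation=2)]))
s=robot.sense();print(s['opening'],s['eef_pos'],s['contact_force'])"
```

```text
0.0004290293127201062 [ 0.45073332 -0.01932931  0.01959704] [ 0.19209913 -0.20610417 -0.16248821]
```

View pics/s2b.png

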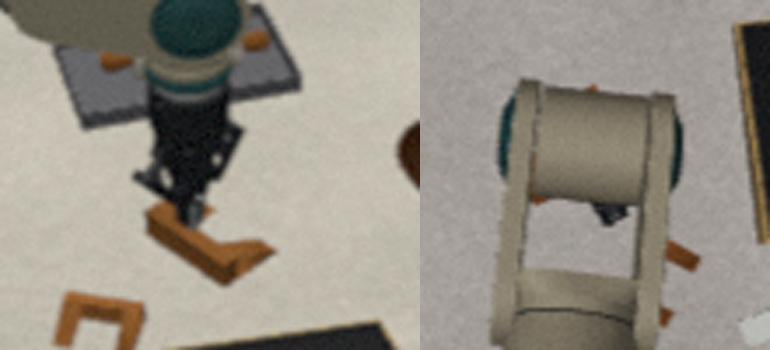

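```bash
python3 -c "
from g import *
for t in('side','top'):
    im=load('s2' if t=='side' else 't2'); s=robot.sense()
    T=s['tool_rot'];p=s['eef_pos']
    print(t,proj(im,[p,p+T[:,2]*.014,p-T[:,2]*.1]).round(1).tolist())
    # chock model points
    a=np.radians(28.7);X=np.array([np.cos(a),np.sin(a),0]);Y=np.array([-np.sin(a),np.cos(a),0]);c=np.array([.4749,-.0051,0])
    print([ (round(x),round(y)) for x,y in proj(im,[c+X*-.038+Y*y+np.array([0,0,z]) for y in(.056,-.056) for z in (.032,0)]+[c+X*.038+Y*y for y in (.056,.03,-.03,-.056)])])
a=cv2.imread('pics/s2.png')[180:250,205:290]; cv2.imwrite('pics/s2c.png',cv2.resize(a,None,fx=9,fy=8,interpolation=2))
"
```

```text
side [[233.1, 218.0], [233.1, 221.0], [232.7, 195.7]]
[(220, 209), (220, 216), (242, 225), (242, 232), (235, 206), (241, 209), (253, 217), (258, 221)]
top [[265.4, 227.7], [265.3, 227.9], [266.2, 225.9]]
[(252, 238), (252, 239), (281, 222), (281, 223), (241, 220), (248, 216), (263, 207), (269, 204)]
```

View pics/s2c.png

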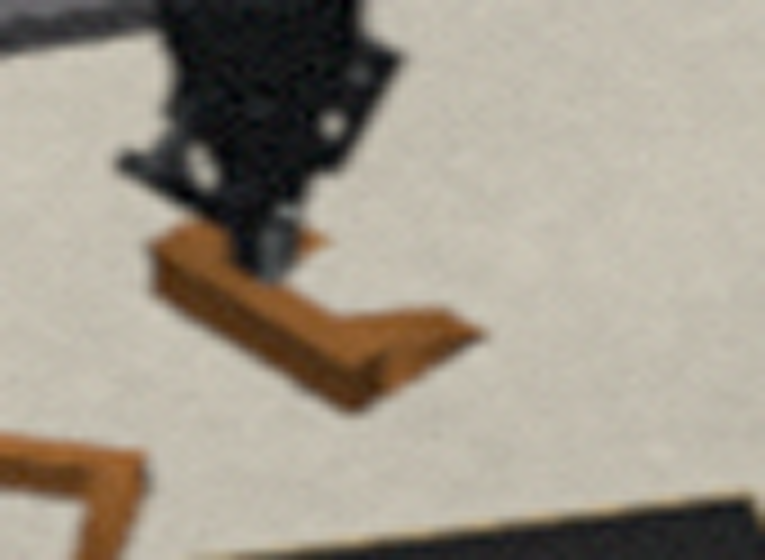

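```bash
python3 -c "
from g import *
im=load('s2');C=cloud(im);s=robot.sense();T=s['tool_rot'];p=s['eef_pos']
for y in range(200,217,2):
    for x in range(229,243,2):
        q=C[y,x]; 
        if np.isfinite(q).all(): print(x,y,im['color'][y,x],q.round(3),'tool',((q-p)@T*1000).round(0))
im=load('top0');print()
" | awk '{print}' | head -80
```

```text
229 200 [42 43 41] [ 0.436 -0.026  0.11 ] tool [ -1.  16. -90.]
231 200 [20 23 23] [ 0.441 -0.035  0.116] tool [  9.  16. -96.]
233 200 [20 17 22] [ 0.444 -0.046  0.124] tool [  21.   18. -105.]
235 200 [14 15 19] [ 0.453 -0.041  0.118] tool [ 20.   9. -99.]
237 200 [22 25 23] [ 0.461 -0.035  0.111] tool [ 19.  -2. -92.]
239 200 [12 13 11] [ 0.47  -0.026  0.102] tool [ 15. -14. -82.]
241 200 [28 27 32] [ 0.478 -0.022  0.097] tool [ 16. -23. -77.]
229 202 [64 62 63] [ 0.437 -0.02   0.096] tool [ -5.  12. -77.]
231 202 [15 22 21] [ 0.441 -0.032  0.105] tool [  7.  14. -85.]
233 202 [27 29 29] [ 0.445 -0.043  0.113] tool [ 18.  16. -94.]
235 202 [29 31 31] [ 0.454 -0.034  0.104] tool [ 15.   4. -84.]
237 202 [17 16 16] [ 0.463 -0.027  0.096] tool [ 13.  -7. -76.]
239 202 [90 86 81] [ 0.473 -0.015  0.083] tool [  7. -22. -64.]
241 202 [170 165 155] [0.505 0.074 0.002] tool [-56. -93.  18.]
229 204 [29 31 37] [ 0.435 -0.03   0.096] tool [  2.  19. -77.]
231 204 [26 26 31] [ 0.44  -0.035  0.099] tool [  9.  17. -80.]
233 204 [28 28 32] [ 0.448 -0.033  0.096] tool [ 11.   9. -76.]
235 204 [
[... 2224 characters left out ...]
0.454 -0.034  0.05 ] tool [ 14.   4. -30.]
237 214 [164 158 147] [ 0.475  0.02  -0.002] tool [-23. -41.  22.]
239 214 [201 195 183] [0.482 0.016 0.   ] tool [-16. -44.  20.]
241 214 [191 188 174] [ 0.489  0.016 -0.002] tool [-13. -51.  22.]
229 216 [90 58 30] [ 0.437 -0.017  0.03 ] tool [ -9.  11. -11.]
231 216 [123  78  41] [ 0.444 -0.016  0.028] tool [-6.  4. -9.]
233 216 [132  86  43] [ 0.45  -0.021  0.031] tool [  1.   1. -11.]
235 216 [131  87  49] [ 0.455 -0.029  0.036] tool [ 11.   1. -17.]
237 216 [155 123  95] [ 0.464 -0.021  0.027] tool [  8. -11.  -7.]
239 216 [189 181 166] [0.478 0.002 0.003] tool [ -6. -34.  17.]
241 216 [194 189 175] [ 0.486  0.005 -0.001] tool [ -4. -42.  21.]
```

```bash
python3 -c "
from g import *
im=load('side0');p=np.array([.1774,-.4938,.2066])
T=np.array([[.9412,.338,0],[.338,-.9412,0],[0,0,-1.]])
print(proj(im,[p,p+T@[0,.05,0],p+T@[0,-.05,0],p+T@[0,0,-.04],p+T@[0,0,.014]]).round(1).tolist())
C=cloud(im)
a=cv2.imread('pics/side0.png')[250:330,130:210]; cv2.imwrite('pics/s0c.png',cv2.resize(a,None,fx=7,fy=7,interpolation=2))
for y in range(290,320,3):
  for x in range(165,192,3):
    q=C[y,x]
    if q[2]>.1: print(x,y,q.round(3),((q-p)@T*1000).round(0))
"
```

```text
[[172.2, 313.2], [183.1, 327.9], [161.9, 299.3], [170.5, 302.7], [172.8, 316.8]]
165 290 [ 0.169 -0.523  0.329] [ -18.   24. -123.]
168 290 [ 0.175 -0.523  0.328] [ -12.   27. -121.]
171 290 [ 0.181 -0.533  0.338] [ -10.   38. -131.]
174 290 [ 0.187 -0.536  0.339] [  -5.   43. -132.]
177 290 [ 0.193 -0.54   0.342] [  -1.   49. -135.]
180 290 [ 0.199 -0.542  0.342] [   4.   53. -136.]
183 290 [ 0.207 -0.521  0.314] [  19.   35. -107.]
186 290 [ 0.211 -0.547  0.344] [  13.   62. -138.]
168 293 [ 0.174 -0.527  0.322] [ -14.   30. -116.]
171 293 [ 0.18  -0.527  0.321] [  -9.   32. -114.]
174 293 [ 0.186 -0.536  0.33 ] [  -6.   43. -123.]
177 293 [ 0.192 -0.542  0.335] [  -3.   51. -129.]
180 293 [ 0.197 -0.55   0.342] [  -0.   60. -136.]
183 293 [ 0.203 -0.558  0.35 ] [   2.   69. -144.]
186 293 [ 0.209 -0.557  0.347] [   8.   70. -140.]
168 296 [ 0.173 -0.528  0.314] [ -16.   31. -108.]
171 296 [ 0.179 -0.532  0.317] [ -12.   37. -111.]
177 296 [ 0.19  -0.558  0.345] [ -10.   65. -138.]
180 296 [ 0.196 -0.561  0.346] [  -6.   69. -140.]
183 296 [ 0.202 -0.559  0.342] [   1.   69. -135.]
[... 1082 characters left out ...]
555  0.298] [ -1.  65. -91.]
186 308 [ 0.205 -0.559  0.301] [  4.  71. -94.]
189 308 [ 0.211 -0.56   0.299] [  9.  74. -93.]
180 311 [ 0.191 -0.56   0.297] [ -9.  67. -90.]
183 311 [ 0.197 -0.566  0.301] [ -6.  74. -95.]
186 311 [ 0.204 -0.564  0.297] [  1.  75. -90.]
189 311 [ 0.21  -0.563  0.293] [  7.  76. -86.]
177 314 [ 0.185 -0.542  0.264] [ -9.  48. -58.]
180 314 [ 0.191 -0.546  0.267] [ -4.  54. -61.]
183 314 [ 0.196 -0.566  0.292] [ -7.  74. -85.]
186 314 [ 0.204 -0.545  0.261] [  8.  57. -54.]
177 317 [ 0.184 -0.539  0.249] [ -9.  45. -42.]
180 317 [ 0.191 -0.544  0.254] [ -5.  52. -48.]
183 317 [ 0.197 -0.548  0.257] [ -0.  58. -50.]
186 317 [ 0.204 -0.544  0.249] [  8.  57. -43.]
```

View pics/s0c.png

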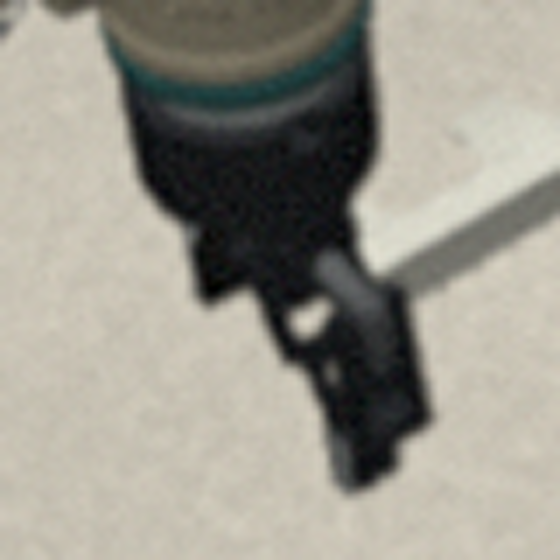

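Lateral agreement is good, but the depth readings in both side pictures put the fingertips about 40 mm higher than the reported TCP implies. The fingers closed above the bar. I'll quantify that from the picture.

```bash
python3 -c "
from g import *
im=load('s2');p=np.array([.4507,-.0193,.0196]);T=robot.sense()['tool_rot']
for tz in range(-45,16,5): print(tz,(p+T@[.011,0,tz/1000])[2].round(3),proj(im,[p+T@[.011,-.005,tz/1000],p+T@[.011,.005,tz/1000]]).round(1).tolist())
print(im['color'][208:222,233:238].sum(-1)//3)
im=load('side0');p=np.array([.1774,-.4938,.2066])
T=np.array([[.9412,.338,0],[.338,-.9412,0],[0,0,-1.]])
for tz in range(-55,6,10): print(tz,proj(im,[p+T@[-.011,.0425,tz/1000],p+T@[.011,.0425,tz/1000]]).round(1).tolist())
print(im['color'][312:326,176:192].sum(-1)//3)
"
```

```text
-45 0.065 [[236.2, 209.0], [234.1, 210.4]]
-40 0.06 [[236.2, 210.2], [234.1, 211.6]]
-35 0.055 [[236.3, 211.3], [234.1, 212.7]]
-30 0.05 [[236.3, 212.4], [234.1, 213.8]]
-25 0.045 [[236.3, 213.5], [234.1, 214.9]]
-20 0.04 [[236.3, 214.6], [234.2, 216.0]]
-15 0.035 [[236.3, 215.6], [234.2, 217.0]]
-10 0.03 [[236.3, 216.7], [234.2, 218.1]]
-5 0.025 [[236.3, 217.8], [234.2, 219.2]]
0 0.02 [[236.3, 218.9], [234.2, 220.3]]
5 0.015 [[236.4, 220.0], [234.2, 221.4]]
10 0.01 [[236.4, 221.0], [234.3, 222.4]]
15 0.005 [[236.4, 222.1], [234.3, 223.5]]
[[ 23  44  52  49  52]
 [ 31  64  73  58  54]
 [ 35  67  75  58  51]
 [ 31  60  71  56  63]
 [ 31  61  69  63  80]
 [ 34  61  76  79 116]
 [ 56  71  83 109 156]
 [ 85  86  88 118 156]
 [ 87  92  89 100 124]
 [ 91  90  91  90  94]
 [ 77  89  90  93  92]
 [ 56  74  82  92  92]
 [ 47  51  64  75  88]
 [ 49  52  50  55  70]]
-55 [[175.0, 313.5], [183.7, 308.7]]
-45 [[175.4, 316.2], [184.0, 311.4]]
-35 [[175.8, 318.9], [184.4, 314.1]]
-25 [[176.3, 321.6], [184.7, 316.8]]
-15 [[176.7, 324.2], [185.1, 319.4]]
-5 [[177.1, 326.8], [185.4, 322.0]]
5 [[177.5,
[... 263 characters left out ...]
  25  77 148 189 199 200 197]
 [179 114  84  74  42  17  13  19  17  39  88 156 192 199 200 199]
 [183 134  88  79  43  20  16  34  59  85 133 178 197 199 197 193]
 [183 142  96  75  55  27  30  68 121 152 174 193 194 195 197 192]
 [190 168 132  95  75  71  90 126 167 186 189 190 191 193 194 192]
 [194 187 171 134 130 142 163 175 190 194 191 194 193 192 190 190]
 [189 191 188 180 178 180 188 190 194 194 193 190 191 191 192 187]
 [189 189 196 198 196 189 189 192 193 195 192 191 194 192 190 191]
 [188 189 196 201 195 190 186 192 194 194 191 191 195 192 195 192]
 [189 190 198 200 193 192 188 190 194 198 191 192 191 192 189 194]
 [195 195 198 202 194 195 189 190 193 194 191 191 186 187 192 191]]
```

Both pictures put the tips about 36 mm short along the tool axis: closed they're at tool z ≈ -24 instead of +14, and open at ≈ -33. From here on I'll treat the true TCP as 36 mm behind the reported one. Tips about 6 mm above the table then need a reported z ≈ -0.018. I'll open, lower in two stages and watch the force.

Emit:
{"api": "send_rows", "payload": {
  "increments": [0,0,0,0,0,0,0,0,0,0,0,0,0,0,0,0,0,0,0,0,0,0,0,0,0,0,0,0,0,0,0,0,0,0,0,0,0,0,0,0,0,0],
  "gripper": 1
}}

```text
time: 3.85
eef_pos: [0.4508, -0.0194, 0.0196]
tool_rot: [[0.479, -0.878, 0.001], [-0.878, -0.479, 0.0], [0.0, -0.001, -1.0]]
contact_force: [0.2, 1.0, -0.2]
opening: 0.0854
```

Emit:
{"api": "send_rows", "payload": {
  "increments": [0,1,15,0,0,0,0,1,25,0,0,0,0,1,33,0,0,0,0,1,37,0,0,0,0,1,37,0,0,0]
}}

```text
time: 4.35
eef_pos: [0.4496, -0.0198, -0.0179]
tool_rot: [[0.479, -0.878, 0.0], [-0.878, -0.479, 0.001], [-0.0, -0.0, -1.0]]
contact_force: [-0.7, -0.6, -0.4]
opening: 0.0854
```

```bash
python3 -c "
from g import *
go([.450,-.0185,-.018],tool(-151.3)); grab('side','s3')
a=cv2.imread('pics/s3.png')[180:250,205:290]; cv2.imwrite('pics/s3c.png',cv2.resize(a,None,fx=9,fy=8,interpolation=2))"
```

```text
t 4.35 q [ -7.2   3.3 107.1   0.   69.6 144.1] pos [ 0.4496 -0.0198 -0.0179] yaz -151.4 open 0.0854 F [-0.67 -0.58 -0.38]
inc [-0.9, -1.0, 0.1] [-0.0004, 0.0004, -0.0009]
```

View pics/s3c.png

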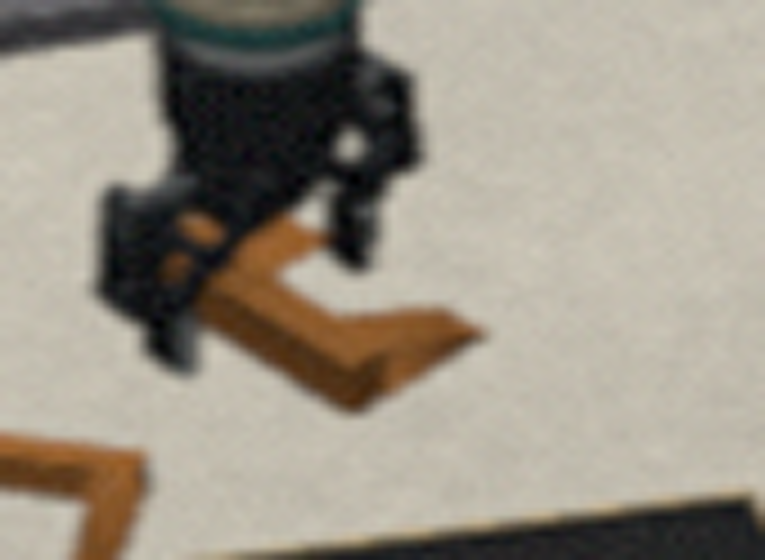

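The fingers now straddle the bar, with the outer tip at crop (180,370) and the inner one at (355,260) in the gap. Closing.

Emit:
{"api": "send_rows", "payload": {
  "increments": [-1,-1,0,0,0,0,-1,-1,0,0,0,0,-1,-1,0,0,0,0,-1,-1,0,0,0,0,-1,-1,0,0,0,0,-1,-1,0,0,0,0,-1,-1,0,0,0,0],
  "gripper": 0
}}

```text
time: 5.1
eef_pos: [0.4506, -0.0185, -0.0171]
tool_rot: [[0.479, -0.878, 0.002], [-0.878, -0.479, 0.0], [0.001, -0.002, -1.0]]
contact_force: [-0.4, -0.4, 3.6]
opening: 0.0188
```

Gripped: the opening is 18.8 mm on the 20 mm bar. The small 3.6 N upward force says the tips just touch the table. Lifting.

Emit:
{"api": "send_rows", "payload": {
  "increments": [0,0,-20,0,0,0,0,0,-60,0,0,0,0,0,-110,0,0,0,0,0,-150,0,0,0,0,0,-150,0,0,0]
}}

```text
time: 5.6
eef_pos: [0.4533, -0.0189, 0.139]
tool_rot: [[0.479, -0.878, 0.012], [-0.878, -0.479, -0.001], [0.007, -0.01, -1.0]]
contact_force: [1.3, -0.0, -1.1]
opening: 0.0191
```

```bash
python3 -c "
from g import *
go(deck(58,0,110),tool(4.1,DR[:,2])); grab('side','s4')
a=cv2.imread('pics/s4.png')[120:260,170:310]; cv2.imwrite('pics/s4c.png',cv2.resize(a,None,fx=4,fy=4,interpolation=2))"
```

```text
t 5.6 q [ -7.1  -7.5  98.3   0.   88.5 144.3] pos [ 0.4533 -0.0189  0.139 ] yaz -151.3 open 0.0191 F [ 1.33 -0.04 -1.12]
inc [309.3, 37.6, -2.6] [0.0575, -0.2526, -2.7028]
```

View pics/s4c.png

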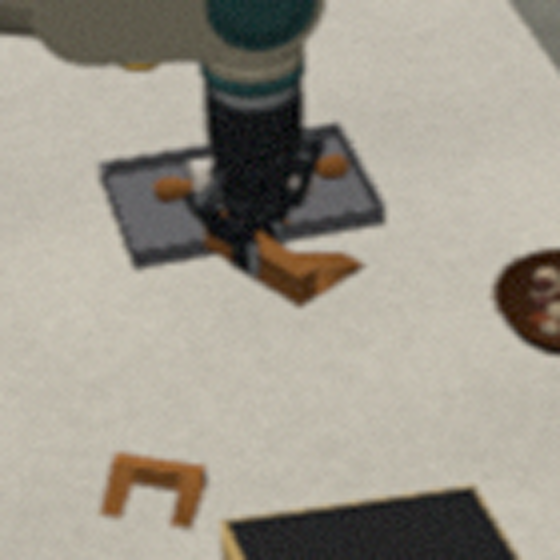

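Emit:
{"api": "send_rows", "payload": {
  "increments": [155,19,0,0,0,-1.4,155,19,0,0,0,-1.4,155,19,0,0,0,-1.4,155,19,0,0,0,-1.4,155,19,0,0,0,-1.4,155,19,0,0,0,-1.4,155,19,0,0,0,-1.4,155,19,0,0,0,-1.4]
}}

```text
time: 6.45
eef_pos: [0.5083, -0.1636, 0.1331]
tool_rot: [[0.994, 0.109, 0.002], [0.109, -0.994, 0.001], [0.002, -0.001, -1.0]]
contact_force: [0.5, 0.1, -0.7]
opening: 0.0188
```

```bash
python3 -c "
from g import *
go(deck(58,0,100),tool(4.1,DR[:,2]))"
```

```text
t 6.45 q [-21.9   6.4  85.2   0.1  88.3  61.9] pos [ 0.5083 -0.1636  0.1331] yaz -83.7 open 0.0188 F [ 0.51  0.12 -0.68]
inc [42.3, 150.4, -0.3] [0.1401, -0.136, -1.5286]
```

Emit:
{"api": "send_rows", "payload": {
  "increments": [42,150,-1,0.14,-0.136,-1.528,42,150,-1,0.14,-0.136,-1.528,42,150,-1,0.14,-0.136,-1.528,42,150,-1,0.14,-0.136,-1.528,42,150,-1,0.14,-0.136,-1.528,42,150,-1,0.14,-0.136,-1.528,42,150,-1,0.14,-0.136,-1.528,42,150,-1,0.14,-0.136,-1.528]
}}

```text
time: 7.25
eef_pos: [0.5655, -0.3077, 0.1308]
tool_rot: [[0.264, 0.954, -0.143], [0.964, -0.265, 0.017], [-0.022, -0.143, -0.99]]
contact_force: [0.5, -0.1, -1.3]
opening: 0.0187
```

```bash
python3 -c "
from g import *
go(deck(58,0,100),tool(4.1,DR[:,2]))"
```

```text
t 7.25 q [-30.3  31.1  55.5  -3.4 101.  -15.3] pos [ 0.5655 -0.3077  0.1308] yaz -15.5 open 0.0187 F [ 0.46 -0.08 -1.33]
inc [-0.5, 1.1, -2.8] [0.0274, -0.0326, -0.3382]
```

Emit:
{"api": "send_rows", "payload": {
  "increments": [0,1,-2,0.027,-0.033,-0.338,0,1,-2,0.027,-0.033,-0.338,0,1,-2,0.027,-0.033,-0.338,0,1,-2,0.027,-0.033,-0.338,0,1,-2,0.027,-0.033,-0.338]
}}

```text
time: 7.75
eef_pos: [0.5662, -0.3077, 0.1307]
tool_rot: [[-0.07, 0.982, -0.175], [0.998, 0.069, -0.011], [0.001, -0.176, -0.984]]
contact_force: [-0.2, -0.5, -2.1]
opening: 0.0187
```

```bash
python3 -c "
from g import *
go(deck(58,0,3),tool(4.1,DR[:,2])); grab('side','s5');grab('top','t5')
im=load('s5');C=cloud(im);s=robot.sense();print(s['tool_rot'].round(4).tolist())
# orange points expressed in deck frame
for t in('s5','t5'):
    im=load(t);C=cloud(im);h=cv2.cvtColor(im['color'],cv2.COLOR_RGB2HSV);m=(h[...,0]<18)&(h[...,1]>120)&(h[...,2]>60)
    D=(C-DC)@DR*1000; m&=(np.abs(D[...,0])<150)&(np.abs(D[...,1])<150)&(D[...,2]>20); print(t,m.sum(),np.percentile(D[m],[1,10,50,90,99],axis=0).round(0).tolist() if m.sum() else '')
a=cv2.imread('pics/s5.png')[200:340,210:350]; b=cv2.imread('pics/t5.png')[150:270,290:410];cv2.imwrite('pics/s5c.png',np.hstack([cv2.resize(a,(400,400),interpolation=2),cv2.resize(b,(400,400),interpolation=2)]))"
```

```text
t 7.75 q [-29.2  32.1  54.4  -5.6 102.  -34. ] pos [ 0.5662 -0.3077  0.1307] yaz 4.0 open 0.0187 F [-0.22 -0.5  -2.08]
inc [-0.9, 0.2, 94.2] [-0.0019, -0.0012, -0.0014]
[[-0.0701, 0.9823, -0.1739], [0.9975, 0.0691, -0.012], [0.0002, -0.1744, -0.9847]]
s5 551 [[-4.0, -59.0, 114.0], [4.0, -57.0, 117.0], [32.0, -36.0, 131.0], [60.0, 41.0, 146.0], [69.0, 52.0, 179.0]]
t5 49 [[31.0, -55.0, 133.0], [36.0, -53.0, 136.0], [45.0, -46.0, 142.0], [55.0, -37.0, 146.0], [62.0, -12.0, 148.0]]
```

View pics/s5c.png

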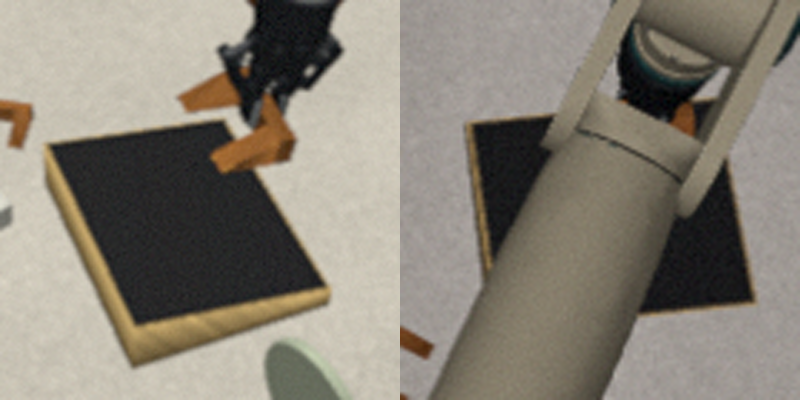

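Depth agrees with expectation: the held chock spans deck x -4..69 and y -59..52. Its underside is about 115 mm above the board, against 114.7 predicted, and the noses point up the slope. Lowering with a force watch.

Emit:
{"api": "send_rows", "payload": {
  "increments": [0,0,40,0,0,0,0,0,75,0,0,0,0,0,95,0,0,0,0,0,103,0,0,0,0,0,107,0,0,0,0,0,108,0,0,0,0,0,108,0,0,0]
}}

```text
time: 8.55
eef_pos: [0.5485, -0.3097, 0.0268]
tool_rot: [[-0.07, 0.983, -0.172], [0.998, 0.069, -0.013], [-0.001, -0.172, -0.985]]
contact_force: [-0.7, -0.5, -1.8]
opening: 0.0192
```

```bash
python3 -c "
from g import *
go(deck(58,0,-17),tool(4.1,DR[:,2]))"
```

```text
t 8.55 q [-30.1  33.8  64.1  -5.6  90.3 -33.7] pos [ 0.5485 -0.3097  0.0268] yaz 4.0 open 0.0192 F [-0.69 -0.52 -1.75]
inc [-0.1, -0.4, 8.8] [0.0014, 0.001, -0.0017]
```

Emit:
{"api": "send_rows", "payload": {
  "increments": [0,0,3,0,0,0,0,0,5,0,0,0,0,0,6,0,0,0,0,0,7,0,0,0,0,0,7,0,0,0]
}}

```text
time: 9.05
eef_pos: [0.5472, -0.3097, 0.0197]
tool_rot: [[-0.07, 0.983, -0.172], [0.998, 0.069, -0.013], [-0.001, -0.173, -0.985]]
contact_force: [0.3, -0.7, -1.2]
opening: 0.0191
```

Emit:
{"api": "send_rows", "payload": {
  "increments": [0,0,1,0,0,0,0,0,1.5,0,0,0,0,0,1.5,0,0,0]
}}

```text
time: 9.35
eef_pos: [0.5469, -0.3097, 0.0183]
tool_rot: [[-0.07, 0.983, -0.172], [0.998, 0.069, -0.013], [-0.001, -0.173, -0.985]]
contact_force: [0.3, -0.2, -2.0]
opening: 0.0189
```

```bash
python3 -c "
from g import *
go(deck(58,0,-17),tool(4.1,DR[:,2]))
grab('side','s6');im=load('s6');C=cloud(im);h=cv2.cvtColor(im['color'],cv2.COLOR_RGB2HSV);m=(h[...,0]<18)&(h[...,1]>120)&(h[...,2]>60)
D=(C-DC)@DR*1000; m&=(np.abs(D[...,0])<80)&(np.abs(D[...,1])<80)&(D[...,2]>-10); print(m.sum(),np.percentile(D[m],[1,10,50,90,99],axis=0).round(0).tolist())
a=cv2.imread('pics/s6.png')[230:330,220:330];cv2.imwrite('pics/s6c.png',cv2.resize(a,None,fx=6,fy=6,interpolation=2))"
```

```text
t 9.35 q [-30.2  34.1  64.7  -5.6  89.4 -33.7] pos [ 0.5469 -0.3097  0.0183] yaz 4.0 open 0.0189 F [ 0.3  -0.21 -1.97]
inc [-0.2, -0.4, 0.1] [0.0012, 0.0008, -0.0016]
595 [[-6.0, -60.0, -2.0], [3.0, -57.0, 1.0], [31.0, -34.0, 15.0], [62.0, 43.0, 32.0], [70.0, 57.0, 74.0]]
```

View pics/s6c.png

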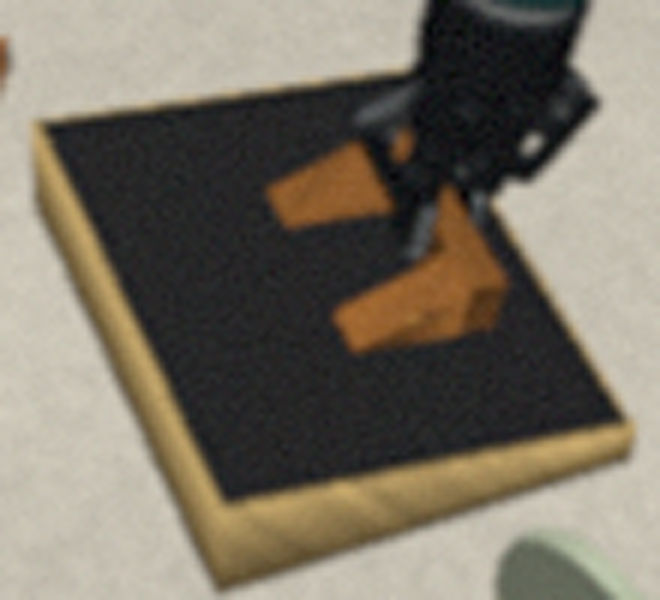

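It's almost down: noses at (290,205) and (355,335) facing uphill, with no contact force yet. I'll creep down another millimetre at a time.

Emit:
{"api": "send_rows", "payload": {
  "increments": [0,0,0.5,0,0,0,0,0,1,0,0,0,0,0,1,0,0,0]
}}

```text
time: 9.7
eef_pos: [0.547, -0.3098, 0.0182]
tool_rot: [[-0.07, 0.983, -0.171], [0.998, 0.069, -0.013], [-0.001, -0.172, -0.985]]
contact_force: [-1.5, 2.2, 5.6]
opening: 0.0189
```

Emit:
{"api": "send_rows", "payload": {
  "increments": [0,0,0.5,0,0,0,0,0,1,0,0,0,0,0,1,0,0,0]
}}

```text
time: 10.0
eef_pos: [0.547, -0.3098, 0.0182]
tool_rot: [[-0.07, 0.983, -0.171], [0.998, 0.069, -0.014], [-0.002, -0.172, -0.985]]
contact_force: [-1.9, 2.6, 6.4]
opening: 0.0188
```

There's a firm contact of about 8 N. I'll release while holding position, then retract square to the board.

Emit:
{"api": "send_rows", "payload": {
  "increments": [0,0,0,0,0,0,0,0,0,0,0,0,0,0,0,0,0,0,0,0,0,0,0,0,0,0,0,0,0,0,0,0,0,0,0,0],
  "gripper": 1
}}

```text
time: 10.6
eef_pos: [0.5469, -0.3098, 0.018]
tool_rot: [[-0.07, 0.983, -0.171], [0.998, 0.069, -0.014], [-0.002, -0.172, -0.985]]
contact_force: [0.9, -1.2, 0.2]
opening: 0.0857
```

Emit:
{"api": "send_rows", "payload": {
  "increments": [0,0,-10,0,0,0,0,0,-40,0,0,0,0,0,-80,0,0,0,0,0,-120,0,0,0,0,0,-130,0,0,0,0,0,-130,0,0,0]
}}

```text
time: 11.2
eef_pos: [0.5704, -0.3085, 0.1493]
tool_rot: [[-0.07, 0.984, -0.166], [0.998, 0.069, -0.016], [-0.005, -0.167, -0.986]]
contact_force: [-0.4, -0.2, -0.3]
opening: 0.0851
```

```bash
python3 -c "
from g import *
go([.525,.275,.16],tool(87.4))
grab('side','s7');im=load('s7');C=cloud(im);h=cv2.cvtColor(im['color'],cv2.COLOR_RGB2HSV);m=(h[...,0]<18)&(h[...,1]>120)&(h[...,2]>60)
D=(C-DC)@DR*1000; m&=(np.abs(D[...,0])<80)&(np.abs(D[...,1])<80)&(D[...,2]>-10); print(m.sum(),np.percentile(D[m],[1,10,50,90,99],axis=0).round(0).tolist())
a=cv2.imread('pics/s7.png')[230:330,220:330];cv2.imwrite('pics/s7c.png',cv2.resize(a,None,fx=6,fy=6,interpolation=2))"
```

```text
t 11.2 q [-29.1  31.8  52.6  -5.6 103.5 -34.1] pos [ 0.5704 -0.3085  0.1493] yaz 4.0 open 0.0851 F [-0.36 -0.2  -0.27]
inc [585.2, -6.5, -12.5] [-0.1406, -0.1183, -1.4517]
728 [[-5.0, -60.0, -3.0], [6.0, -57.0, 2.0], [41.0, -12.0, 18.0], [63.0, 45.0, 31.0], [69.0, 56.0, 35.0]]
```

View pics/s7c.png

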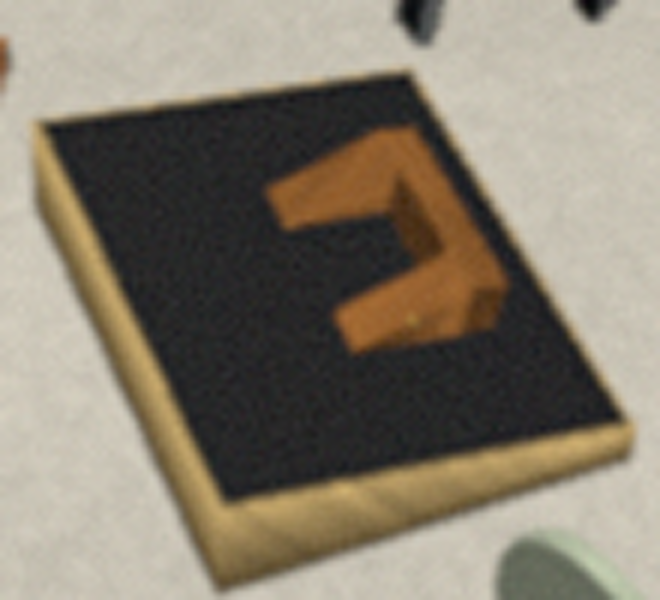

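The chock stands flat on the board, noses uphill at (290,205) and (355,340). Depth gives deck x -5..69, y -60..56, z 0..32. On to the pin.

Emit:
{"api": "send_rows", "payload": {
  "increments": [585,-6,-12,-0.14,-0.118,-1.452,585,-6,-12,-0.14,-0.118,-1.452,585,-6,-12,-0.14,-0.118,-1.452,585,-6,-12,-0.14,-0.118,-1.452,585,-6,-12,-0.14,-0.118,-1.452,585,-6,-12,-0.14,-0.118,-1.452,585,-6,-12,-0.14,-0.118,-1.452,585,-6,-12,-0.14,-0.118,-1.452]
}}

```text
time: 12.05
eef_pos: [0.5369, 0.0925, 0.152]
tool_rot: [[-0.955, 0.296, -0.033], [0.297, 0.955, -0.019], [0.026, -0.028, -0.999]]
contact_force: [0.9, 0.9, -0.4]
opening: 0.0856
```

```bash
python3 -c "
from g import *
go([.525,.275,.12],tool(87.4))"
```

```text
t 12.05 q [  6.4   9.2  79.9  -0.9  92.9 -66.4] pos [0.5369 0.0925 0.152 ] yaz 72.8 open 0.0856 F [ 0.9   0.94 -0.42]
inc [64.7, 171.6, 28.9] [-0.0246, -0.0293, -0.2555]
```

Emit:
{"api": "send_rows", "payload": {
  "increments": [65,172,29,-0.025,-0.029,-0.255,65,172,29,-0.025,-0.029,-0.255,65,172,29,-0.025,-0.029,-0.255,65,172,29,-0.025,-0.029,-0.255,65,172,29,-0.025,-0.029,-0.255,65,172,29,-0.025,-0.029,-0.255,65,172,29,-0.025,-0.029,-0.255]
}}

```text
time: 12.75
eef_pos: [0.5246, 0.2742, 0.119]
tool_rot: [[-0.999, 0.047, -0.002], [0.047, 0.999, -0.001], [0.002, -0.001, -1.0]]
contact_force: [0.4, 0.2, -0.0]
opening: 0.0855
```

```bash
cat > m3.py <<'E'
from g import *
import sys
t=sys.argv[1]; grab('top',t); im=load(t)
x0,y0,f=305,165,6
u=cv2.resize(im['color'][165:265,305:405],None,fx=f,fy=f,interpolation=cv2.INTER_CUBIC);h=cv2.cvtColor(u,cv2.COLOR_RGB2HSV)
px=lambda p:(np.array(p,float)+.5)/f-.5+[x0,y0]
m=((h[...,0]<20)&(h[...,1]>110)&(h[...,2]>60)).astype(np.uint8); m[:,:60]=0
m=cv2.morphologyEx(m,cv2.MORPH_OPEN,np.ones((11,11)))
cnt=max(cv2.findContours(m,0,1)[0],key=cv2.contourArea);a=cv2.approxPolyDP(cnt,10,True).reshape(-1,2);p=px(a)
n=DR[:,2]
for hh in(0,.032): print(hh,((onplane(im,p,DC+n*hh,n)-DC)@DR*1000).round(1).tolist())
# deck outline incl. top face
g=(h[...,2]<75).astype(np.uint8)|m; g=cv2.morphologyEx(g,cv2.MORPH_OPEN,np.ones((15,15)))
dc=max(cv2.findContours(g,0,1)[0],key=cv2.contourArea); b=cv2.approxPolyDP(cv2.convexHull(dc),15,True).reshape(-1,2)
print('deck corners',((onplane(im,px(b),DC,n)-DC)@DR*1000).round(1).tolist())
v=cv2.cvtColor(u,cv2.COLOR_RGB2BGR);cv2.drawContours(v,[cnt,dc],-1,(0,255,0),1);cv2.imwrite(f'pics/{t}d.png',v)
E
python3 m3.py t8; python3 -c "
from g import *
go([.525,.275,-.012],tool(87.4)); grab('side','s8')
a=cv2.imread('pics/s8.png')[110:200,180:280];cv2.imwrite('pics/s8c.png',cv2.resize(a,None,fx=6,fy=6,interpolation=2))"
```

```text
0 [[76.2, -62.5, -0.0], [76.8, 49.7, 0.0], [-5.6, 58.0, 0.0], [-6.4, 32.1, -0.0], [54.9, 21.5, -0.0], [58.2, -31.2, -0.0], [-7.0, -28.3, 0.0], [-6.6, -54.5, -0.0]]
0.032 [[66.4, -52.9, 32.0], [67.0, 56.6, 32.0], [-13.5, 64.7, 32.0], [-14.2, 39.4, 32.0], [45.6, 29.0, 32.0], [48.8, -22.4, 32.0], [-14.8, -19.6, 32.0], [-14.5, -45.2, 32.0]]
deck corners [[105.5, -123.5, 0.0], [-104.4, -123.8, -0.0], [-105.3, 125.1, 0.0], [104.1, 126.2, -0.0]]
t 12.8 q [ 24.   16.2  75.5   0.   88.3 -63.3] pos [0.5249 0.2741 0.1195] yaz 87.3 open 0.0854 F [ 0.76 -0.62 -0.3 ]
inc [-0.2, 0.9, 131.5] [-0.0002, -0.001, -0.0021]
```

View pics/t8d.png

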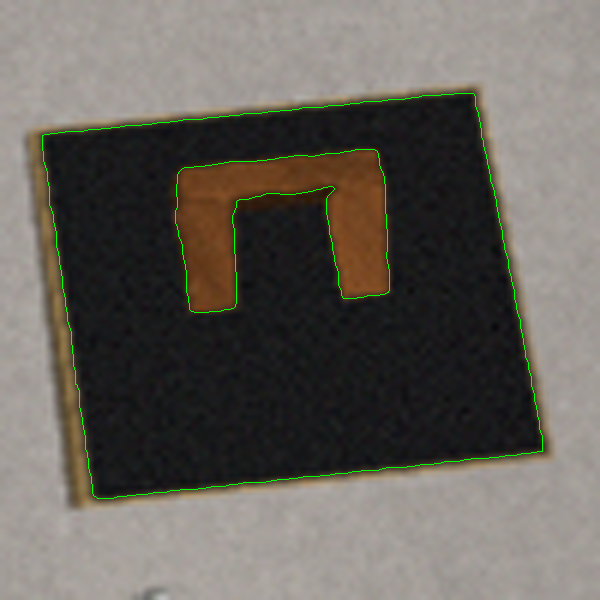

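View pics/s8c.png

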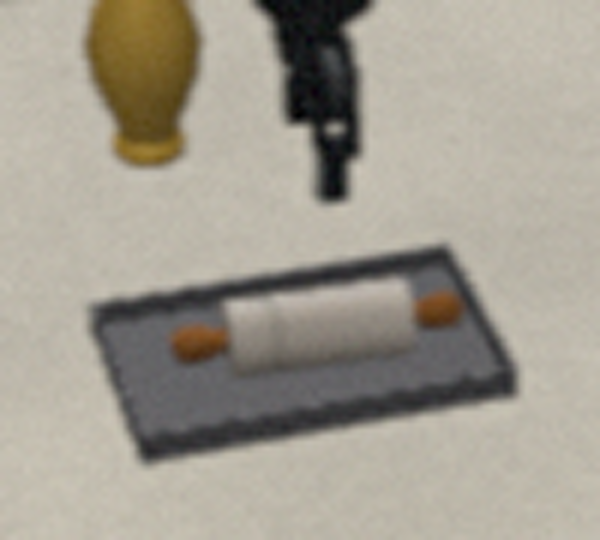

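The deck is re-measured centred within 1 mm. The chock's centre is at deck (30, 2), square within 0.5°, so the seat is at deck x ≈ -16, y ≈ 2. The gripper hangs over the barrel, with its near finger at crop (330,190). Descending on the pin.

Emit:
{"api": "send_rows", "payload": {
  "increments": [0,1,40,0,0,0,0,1,80,0,0,0,0,1,105,0,0,0,0,1,118,0,0,0,0,1,126,0,0,0,0,1,131,0,0,0,0,1,131,0,0,0]
}}

```text
time: 13.55
eef_pos: [0.5256, 0.2752, -0.0105]
tool_rot: [[-0.999, 0.048, 0.001], [0.048, 0.999, 0.001], [-0.001, 0.001, -1.0]]
contact_force: [0.3, -0.4, -0.5]
opening: 0.0854
```

```bash
python3 -c "
from g import *
go([.525,.275,-.012],tool(87.4)); grab('side','s9')
a=cv2.imread('pics/s9.png')[110:200,180:280];cv2.imwrite('pics/s9c.png',cv2.resize(a,None,fx=6,fy=6,interpolation=2))"
```

```text
t 13.55 q [ 24.1  23.8  81.8   0.   74.4 -63.2] pos [ 0.5256  0.2752 -0.0105] yaz 87.2 open 0.0854 F [ 0.32 -0.37 -0.52]
inc [0.6, -0.2, 1.5] [0.0007, 0.0005, -0.0027]
```

View pics/s9c.png

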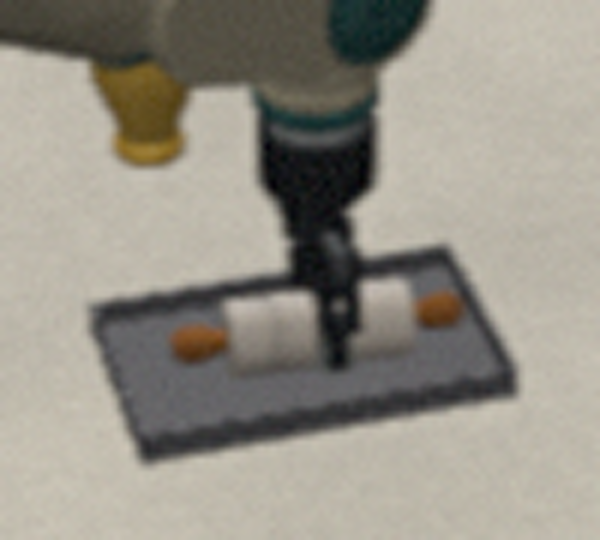

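The near finger at crop (338,355) is in front of the barrel and roughly at its middle (barrel 228–412). Closing.

Emit:
{"api": "send_rows", "payload": {
  "increments": [0,0,0,0,0,0,0,0,0,0,0,0,0,0,0,0,0,0,0,0,0,0,0,0,0,0,0,0,0,0,0,0,0,0,0,0,0,0,0,0,0,0],
  "gripper": 0
}}

```text
time: 14.3
eef_pos: [0.5265, 0.2754, -0.0088]
tool_rot: [[-0.999, 0.048, 0.003], [0.048, 0.999, 0.001], [-0.003, 0.001, -1.0]]
contact_force: [-1.0, -1.7, 6.2]
opening: 0.048
```

Emit:
{"api": "send_rows", "payload": {
  "increments": [0,0,-10,0,0,0,0,0,-30,0,0,0,0,0,-60,0,0,0,0,0,-90,0,0,0,0,0,-120,0,0,0,0,0,-150,0,0,0,0,0,-150,0,0,0]
}}

```text
time: 15.0
eef_pos: [0.5278, 0.2762, 0.146]
tool_rot: [[-0.999, 0.048, 0.01], [0.048, 0.999, 0.005], [-0.01, 0.005, -1.0]]
contact_force: [1.2, 0.5, -5.4]
opening: 0.0481
```

```bash
python3 -c "
from g import *
go(deck(-18,0,120),tool(4.1,DR[:,2])); grab('side','s10')
a=cv2.imread('pics/s10.png')[60:200,150:290];cv2.imwrite('pics/s10c.png',cv2.resize(a,None,fx=4,fy=4,interpolation=2))"
```

```text
t 15.0 q [ 24.1  15.3  73.6   0.   90.5 -63.2] pos [0.5278 0.2762 0.146 ] yaz 87.3 open 0.0481 F [ 1.23  0.51 -5.43]
inc [3.8, -590.5, -23.3] [0.1541, 0.1311, 1.4474]
```

View pics/s10c.png

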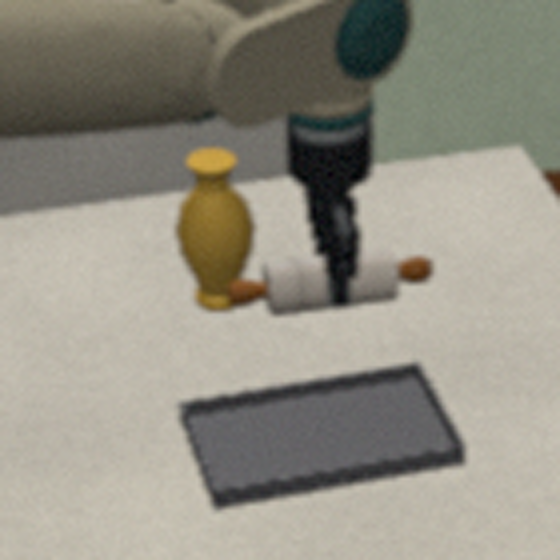

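The pin is gripped and level: opening 48 mm, load about 5–6 N. By the tray geometry its axis sits about 38 mm behind the reported TCP. Carrying it to the board.

Emit:
{"api": "send_rows", "payload": {
  "increments": [4,-590,-23,0.154,0.131,1.447,4,-590,-23,0.154,0.131,1.447,4,-590,-23,0.154,0.131,1.447,4,-590,-23,0.154,0.131,1.447,4,-590,-23,0.154,0.131,1.447,4,-590,-23,0.154,0.131,1.447,4,-590,-23,0.154,0.131,1.447,4,-590,-23,0.154,0.131,1.447]
}}

```text
time: 15.85
eef_pos: [0.5031, -0.1253, 0.1536]
tool_rot: [[-0.319, 0.936, -0.151], [0.948, 0.318, -0.03], [0.02, -0.153, -0.988]]
contact_force: [1.2, 0.3, -5.7]
opening: 0.048
```

```bash
python3 -c "
from g import *
go(deck(-22,0,110),tool(4.1,DR[:,2]))"
```

```text
t 15.85 q [-15.7  10.2  79.   -4.   98.7 -34.7] pos [ 0.5031 -0.1253  0.1536] yaz 18.8 open 0.048 F [ 1.19  0.25 -5.7 ]
inc [-174.5, -72.8, 4.1] [0.0182, 0.0214, 0.2528]
```

Emit:
{"api": "send_rows", "payload": {
  "increments": [-174,-73,4,0.018,0.021,0.253,-174,-73,4,0.018,0.021,0.253,-174,-73,4,0.018,0.021,0.253,-174,-73,4,0.018,0.021,0.253,-174,-73,4,0.018,0.021,0.253,-174,-73,4,0.018,0.021,0.253,-174,-73,4,0.018,0.021,0.253]
}}

```text
time: 16.55
eef_pos: [0.4893, -0.3123, 0.1553]
tool_rot: [[-0.072, 0.982, -0.175], [0.997, 0.072, -0.011], [0.002, -0.176, -0.984]]
contact_force: [-0.2, 1.1, -5.4]
opening: 0.0481
```

```bash
cat > m4.py <<'E'
from g import *
import sys
t=sys.argv[1]; grab('side',t); im=load(t);C=cloud(im);D=(C-DC)@DR*1000
h=cv2.cvtColor(im['color'],cv2.COLOR_RGB2HSV)
o=(h[...,0]<18)&(h[...,1]>110)&(h[...,2]>50)
near=(np.abs(D[...,0])<100)&(np.abs(D[...,1])<125)&(D[...,2]>-5)&(D[...,2]<220)
n,l,st,ce=cv2.connectedComponentsWithStats((o&near).astype(np.uint8))
for k in range(1,n):
    if st[k,4]>25: print('orange',st[k],np.nanpercentile(D[l==k],[3,50,97],axis=0).round(0).tolist())
w=(h[...,1]<70)&(h[...,2]>95)&near&(D[...,2]>8)
n,l,st,ce=cv2.connectedComponentsWithStats(w.astype(np.uint8))
for k in range(1,n):
    if st[k,4]>60: print('white',st[k],np.nanpercentile(D[l==k],[3,50,97],axis=0).round(0).tolist())
a=cv2.imread(f'pics/{t}.png')[220:340,200:340];cv2.imwrite(f'pics/{t}c.png',cv2.resize(a,None,fx=5,fy=5,interpolation=2))
go(deck(-22,0,-8),tool(4.1,DR[:,2]))
E
python3 m4.py s11
```

```text
orange [264 252  41  37 731] [[-28.0, -92.0, -2.0], [29.0, -37.0, 15.0], [91.0, 51.0, 154.0]]
white [271 224  22  35 433] [[-45.0, -60.0, 136.0], [-28.0, -35.0, 163.0], [3.0, 10.0, 172.0]]
t 16.6 q [-33.   20.3  66.9  -6.1 100.8 -37.9] pos [ 0.4896 -0.3122  0.156 ] yaz 4.2 open 0.048 F [ 0.1   0.88 -5.69]
inc [-1.9, 0.2, 116.8] [-0.0012, -0.0009, 0.0016]
```

View pics/s11c.png

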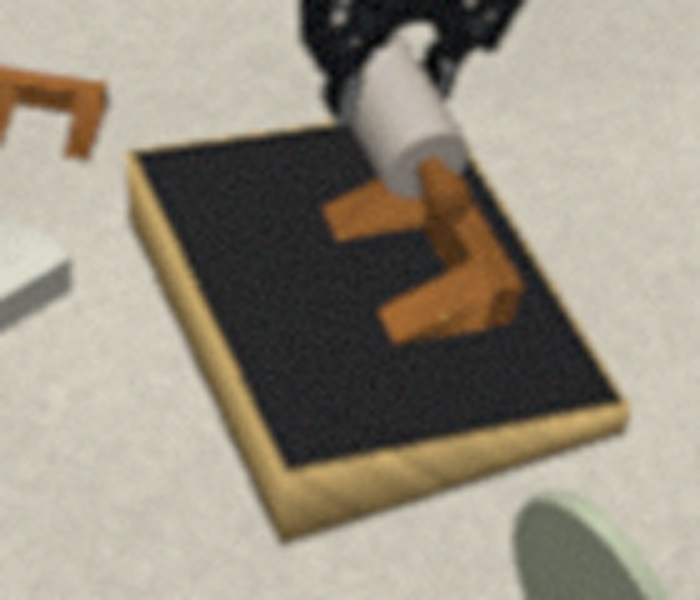

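Barrel top at deck z 172 gives the axis at 147, which matches the 38 mm offset, and the near barrel end at y = -60 means it's centred. I'll lower it to about 5 mm above the board, a little uphill of the seat.

Emit:
{"api": "send_rows", "payload": {
  "increments": [-1,-3,40,0,0,0,-1,-3,75,0,0,0,-1,-3,95,0,0,0,-1,-3,107,0,0,0,-1,-3,114,0,0,0,-1,-3,117,0,0,0,-1,-3,117,0,0,0]
}}

```text
time: 17.3
eef_pos: [0.4669, -0.3148, 0.0421]
tool_rot: [[-0.073, 0.982, -0.173], [0.997, 0.072, -0.012], [0.0, -0.174, -0.985]]
contact_force: [0.5, 0.7, -6.3]
opening: 0.0482
```

```bash
python3 m4.py s12; python3 -c "
from g import *
s=robot.sense();print('deck',((s['eef_pos']-DC)@DR*1000).round(1), (DR.T@s['contact_force']).round(1))"
```

```text
orange [274 256  31  38 545] [[-32.0, -94.0, -1.0], [48.0, -44.0, 25.0], [92.0, 28.0, 40.0]]
white [262 257  21  32 391] [[-48.0, -61.0, 21.0], [-31.0, -37.0, 48.0], [-3.0, 9.0, 55.0]]
t 17.35 q [-34.4  22.4  77.6  -6.2  87.9 -37.9] pos [ 0.467  -0.315   0.0425] yaz 4.2 open 0.0483 F [-0.23 -0.23 -5.01]
inc [-0.6, 2.7, 1.1] [0.0003, 0.0003, 0.0017]
deck [-24.7   0.6  -6.9] [ 0.6 -0.2 -5. ]
```

View pics/s12c.png

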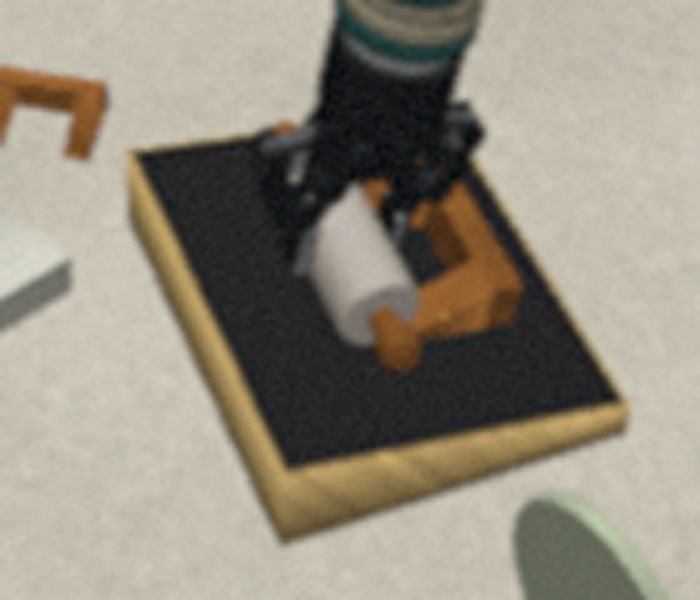

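The pin hovers about 6 mm above the board, just uphill of the noses. Lowering to contact.

Emit:
{"api": "send_rows", "payload": {
  "increments": [0,0,2,0,0,0,0,0,3,0,0,0,0,0,4,0,0,0,0,0,4,0,0,0]
}}

```text
time: 17.75
eef_pos: [0.4663, -0.315, 0.0384]
tool_rot: [[-0.073, 0.982, -0.173], [0.997, 0.072, -0.013], [0.0, -0.174, -0.985]]
contact_force: [0.7, -0.5, -5.8]
opening: 0.0483
```

Emit:
{"api": "send_rows", "payload": {
  "increments": [0,0,0.5,0,0,0,0,0,1,0,0,0,0,0,1,0,0,0]
}}

```text
time: 18.05
eef_pos: [0.466, -0.315, 0.0373]
tool_rot: [[-0.073, 0.982, -0.173], [0.997, 0.072, -0.012], [0.0, -0.174, -0.985]]
contact_force: [0.4, 0.3, -5.9]
opening: 0.0483
```

Emit:
{"api": "send_rows", "payload": {
  "increments": [0,0,0.5,0,0,0,0,0,1,0,0,0,0,0,1,0,0,0]
}}

```text
time: 18.35
eef_pos: [0.466, -0.3151, 0.0369]
tool_rot: [[-0.073, 0.982, -0.173], [0.997, 0.072, -0.013], [-0.0, -0.173, -0.985]]
contact_force: [-1.1, 0.9, -1.2]
opening: 0.048
```

```bash
python3 -c "
from g import *
s=robot.sense();print(s['time'],'deck',((s['eef_pos']-DC)@DR*1000).round(1), (DR.T@s['contact_force']).round(1),s['ft_torque'].round(2))"
```

```text
18.35 deck [-24.7   0.6 -12.6] [-0.8  1.  -1.3] [ 0.23  0.11 -0.05]
```

There's light board contact: the load dropped from -6 to -1 N, at the expected height. Now easing downhill in small steps.

Emit:
{"api": "send_rows", "payload": {
  "increments": [0,1,0,0,0,0,0,2,0,0,0,0,0,3,0,0,0,0,0,4,0,0,0,0,0,5,0,0,0,0,0,5,0,0,0,0]
}}

```text
time: 18.95
eef_pos: [0.4711, -0.3148, 0.036]
tool_rot: [[-0.073, 0.982, -0.172], [0.997, 0.072, -0.013], [-0.0, -0.173, -0.985]]
contact_force: [-0.7, 0.3, -3.9]
opening: 0.0482
```

```bash
python3 -c "
from g import *
s=robot.sense();print(s['time'],'deck',((s['eef_pos']-DC)@DR*1000).round(1), (DR.T@s['contact_force']).round(1),s['ft_torque'].round(2))"; python3 m4.py s13
```

```text
18.95 deck [-19.5   0.6 -12.6] [ 0.   0.4 -4. ] [-0.12 -0.14 -0.02]
orange [276 258  29  37 504] [[-26.0, -94.0, -1.0], [48.0, -47.0, 24.0], [91.0, 21.0, 36.0]]
white [263 258  22  31 382] [[-42.0, -61.0, 17.0], [-25.0, -37.0, 43.0], [3.0, 11.0, 51.0]]
t 19.0 q [-34.2  23.3  77.2  -6.2  87.3 -37.7] pos [ 0.4711 -0.3148  0.036 ] yaz 4.2 open 0.0482 F [-0.02 -1.04 -3.69]
inc [-0.6, -2.5, -4.6] [0.0008, 0.0005, 0.0017]
```

Emit:
{"api": "send_rows", "payload": {
  "increments": [0,1,0.3,0,0,0,0,1.5,0.5,0,0,0,0,2,0.5,0,0,0,0,2,0.5,0,0,0]
}}

```text
time: 19.4
eef_pos: [0.4731, -0.3148, 0.0356]
tool_rot: [[-0.073, 0.982, -0.172], [0.997, 0.072, -0.013], [-0.001, -0.173, -0.985]]
contact_force: [-3.1, 0.1, 2.3]
opening: 0.0479
```

```bash
cat > d.py <<'E'
from g import *
s=robot.sense();print(s['time'],'deck',((s['eef_pos']-DC)@DR*1000).round(1), (DR.T@s['contact_force']).round(1),s['ft_torque'].round(2))
E
python3 d.py
```

```text
19.4 deck [-17.5   0.4 -12.6] [-3.4  0.3  1.8] [ 0.01  0.52 -0.03]
```

Emit:
{"api": "send_rows", "payload": {
  "increments": [0,0.5,0,0,0,0,0,1,0,0,0,0,0,1,0,0,0,0]
}}

```text
time: 19.7
eef_pos: [0.4741, -0.3148, 0.0354]
tool_rot: [[-0.073, 0.982, -0.172], [0.997, 0.072, -0.013], [-0.001, -0.173, -0.985]]
contact_force: [-2.3, -0.4, 0.8]
opening: 0.0484
```

```bash
python3 d.py
```

```text
19.7 deck [-16.5   0.4 -12.6] [-2.4 -0.2  0.4] [-0.06  0.3  -0.02]
```

Emit:
{"api": "send_rows", "payload": {
  "increments": [0,0.5,0,0,0,0,0,1,0,0,0,0,0,1,0,0,0,0]
}}

```text
time: 20.0
eef_pos: [0.4751, -0.3147, 0.0353]
tool_rot: [[-0.073, 0.982, -0.172], [0.997, 0.072, -0.013], [-0.001, -0.173, -0.985]]
contact_force: [-2.1, 0.4, 0.6]
opening: 0.0478
```

```bash
python3 d.py; python3 m4.py s14
```

```text
20.0 deck [-15.5   0.3 -12.6] [-2.1  0.5  0.2] [-0.11  0.4  -0.01]
orange [277 259  28  36 484] [[-22.0, -94.0, -2.0], [48.0, -48.0, 24.0], [92.0, 19.0, 35.0]]
white [264 258  22  31 382] [[-38.0, -62.0, 17.0], [-21.0, -38.0, 43.0], [7.0, 9.0, 51.0]]
t 20.05 q [-33.9  23.8  76.6  -6.2  87.4 -37.4] pos [ 0.4751 -0.3147  0.0353] yaz 4.2 open 0.048 F [-2.47 -0.62 -0.25]
inc [-0.3, -6.5, -4.6] [0.0009, 0.0011, 0.0015]
```

View pics/s14c.png

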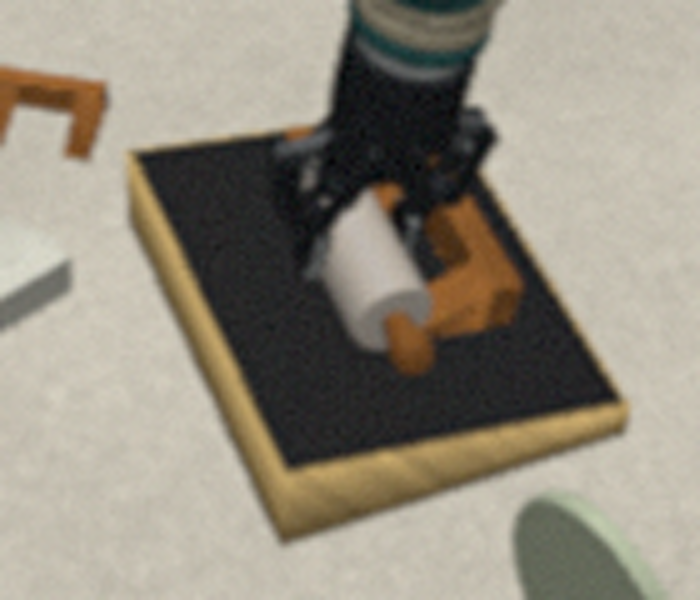

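The chock hasn't moved: its bar corner stays at crop (520,288). There's no clear force rise yet, but the light chock would give only a faint one, so I'll ease on and watch its outline.

Emit:
{"api": "send_rows", "payload": {
  "increments": [0,0.5,0,0,0,0,0,1,0,0,0,0,0,1.5,0,0,0,0,0,1.5,0,0,0,0]
}}

```text
time: 20.45
eef_pos: [0.4767, -0.3146, 0.035]
tool_rot: [[-0.073, 0.982, -0.172], [0.997, 0.072, -0.013], [-0.001, -0.173, -0.985]]
contact_force: [-3.2, -0.8, 0.6]
opening: 0.0479
```

```bash
python3 d.py; cat > e.py <<'E'
from g import *
import sys
# chock bar / visible rear edge position in side view, deck frame, away from arm: mask rear-right corner
def f(t):
    im=load(t);x0,y0,k=285,245,8
    u=cv2.resize(im['color'][245:295,285:320],None,fx=k,fy=k,interpolation=cv2.INTER_CUBIC);h=cv2.cvtColor(u,cv2.COLOR_RGB2HSV)
    m=((h[...,0]<20)&(h[...,1]>110)&(h[...,2]>50)).astype(np.uint8)
    n,l,st,ce=cv2.connectedComponentsWithStats(m);k_=1+np.argmax(st[1:,4]);ys,xs=np.where(l==k_)
    i=np.argmax(xs); s=(xs+ys); j=np.argmax(s)
    P=(np.array([[xs[i],ys[i]],[xs[j],ys[j]]])+.5)/k-.5+[x0,y0]
    n_=DR[:,2];print(t,P.round(2).tolist(),((onplane(im,P[:1],DC+n_*.032,n_)-DC)@DR*1000).round(1).tolist())
for t in sys.argv[1:]: f(t)
E
python3 m4.py s15; python3 e.py s7 s12 s13 s14 s15
```

```text
20.45 deck [-13.9   0.3 -12.6] [-3.3 -0.5  0.1] [-0.09  0.48  0.01]
orange [275 256   6   7  27] [[-12.0, -13.0, 14.0], [24.0, 32.0, 23.0], [35.0, 48.0, 89.0]]
orange [278 259  27  36 481] [[-20.0, -94.0, -2.0], [50.0, -48.0, 25.0], [94.0, 19.0, 36.0]]
white [265 258  21  31 375] [[-37.0, -62.0, 17.0], [-20.0, -37.0, 43.0], [8.0, 10.0, 51.0]]
t 20.5 q [-33.9  24.   76.4  -6.2  87.4 -37.4] pos [ 0.4766 -0.3146  0.035 ] yaz 4.2 open 0.0481 F [-2.91 -1.43  0.58]
inc [-0.3, -8.1, -4.6] [0.001, 0.0012, 0.0016]
s7 [[304.31, 276.19], [301.81, 283.94]] [[71.8, -55.6, 32.0]]
s12 [[304.44, 276.69], [302.06, 283.44]] [[71.3, -57.5, 32.0]]
s13 [[304.44, 276.81], [302.44, 283.06]] [[71.0, -58.0, 32.0]]
s14 [[304.44, 277.06], [302.19, 283.56]] [[70.6, -58.9, 32.0]]
s15 [[304.56, 275.69], [301.81, 284.44]] [[73.5, -53.9, 32.0]]
```

Emit:
{"api": "send_rows", "payload": {
  "increments": [0,0.5,0,0,0,0,0,1,0,0,0,0,0,1.5,0,0,0,0,0,2,0,0,0,0,0,2,0,0,0,0]
}}

```text
time: 21.0
eef_pos: [0.4787, -0.3145, 0.0346]
tool_rot: [[-0.073, 0.982, -0.172], [0.997, 0.072, -0.013], [-0.001, -0.173, -0.985]]
contact_force: [-3.0, -0.3, 0.5]
opening: 0.048
```

```bash
python3 d.py; python3 m4.py s16|tail -4; cat > pc.py <<'E'
from g import *
import sys
def red(t):
    c=load(t)['color'].astype(np.float32); return (c[...,0]-c[...,2])
r=red('s13')[258:290,290:312]  # rear end of chock
for t in sys.argv[1:]:
    b=red(t)[258:290,290:312]; print(t,np.round(cv2.phaseCorrelate(r,b,cv2.createHanningWindow(r.shape[::-1],cv2.CV_32F))[0],2))
im=load('s13');p=[deck(60,-50,20),deck(62,-50,20)];q=proj(im,p);print('2mm downslope =',(q[1]-q[0]).round(2))
E
python3 pc.py s7 s12 s14 s15 s16
```

```text
21.0 deck [-11.8   0.3 -12.6] [-3.  -0.1 -0.1] [-0.08  0.48  0.02]
orange [278 259  28  36 480] [[-19.0, -94.0, -1.0], [52.0, -47.0, 24.0], [95.0, 16.0, 36.0]]
white [265 258  22  31 380] [[-35.0, -62.0, 19.0], [-18.0, -36.0, 43.0], [11.0, 8.0, 51.0]]
t 21.05 q [-33.7  24.3  76.1  -6.1  87.5 -37.2] pos [ 0.4787 -0.3145  0.0346] yaz 4.2 open 0.0486 F [-2.51  0.43  1.19]
inc [-0.3, -10.2, -4.6] [0.0013, 0.0012, 0.0016]
s7 [ 0.04 -0.07]
s12 [ 0.12 -0.49]
s14 [-0.08 -0.09]
s15 [ 0.9  -0.01]
s16 [0.82 0.28]
2mm downslope = [ 0.6 -0.1]
```

View pics/s16c.png

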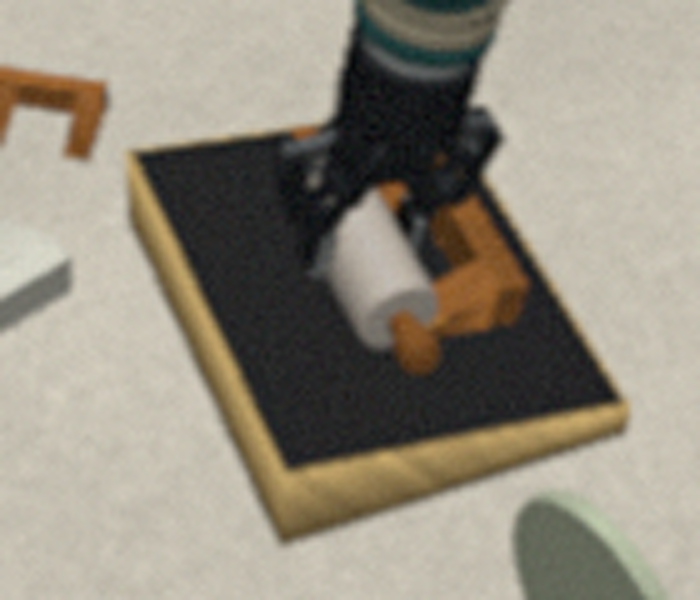

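The chock now shifts with the pin by about 0.85 px (roughly 3 mm), so the pin is up against both noses, still held and down on the board. I'll hold briefly, then open a little.

Emit:
{"api": "send_rows", "payload": {
  "increments": [0,0,0,0,0,0,0,0,0,0,0,0,0,0,0,0,0,0]
}}

```text
time: 21.35
eef_pos: [0.4787, -0.3145, 0.0346]
tool_rot: [[-0.073, 0.982, -0.172], [0.997, 0.072, -0.014], [-0.001, -0.172, -0.985]]
contact_force: [-3.1, 0.2, 0.6]
opening: 0.0481
```

Emit:
{"api": "send_rows", "payload": {
  "increments": [0,0,0,0,0,0,0,0,0,0,0,0,0,0,0,0,0,0,0,0,0,0,0,0,0,0,0,0,0,0],
  "gripper": 0.64
}}

```text
time: 21.85
eef_pos: [0.4789, -0.3144, 0.0347]
tool_rot: [[-0.073, 0.982, -0.172], [0.997, 0.072, -0.014], [-0.001, -0.172, -0.985]]
contact_force: [0.6, -0.2, -0.1]
opening: 0.0542
```

```bash
python3 d.py; python3 m4.py s17; python3 pc.py s16 s17
```

```text
21.85 deck [-11.6   0.3 -12.5] [ 0.6 -0.2 -0. ] [ 0.06 -0.07 -0.04]
orange [276 256   7   8  34] [[-11.0, -14.0, 15.0], [28.0, 35.0, 22.0], [39.0, 46.0, 88.0]]
orange [278 259  28  36 478] [[-18.0, -94.0, -2.0], [52.0, -49.0, 25.0], [95.0, 15.0, 36.0]]
white [265 258  22  31 393] [[-35.0, -62.0, 17.0], [-19.0, -35.0, 43.0], [10.0, 10.0, 51.0]]
t 21.9 q [-33.7  24.3  76.1  -6.1  87.5 -37.3] pos [ 0.4788 -0.3145  0.0347] yaz 4.2 open 0.0545 F [-0.53  0.24 -0.48]
inc [-0.3, -10.3, -4.6] [0.0014, 0.0012, 0.0016]
s16 [0.82 0.28]
s17 [ 1.06 -0.33]
2mm downslope = [ 0.6 -0.1]
```

View pics/s17c.png

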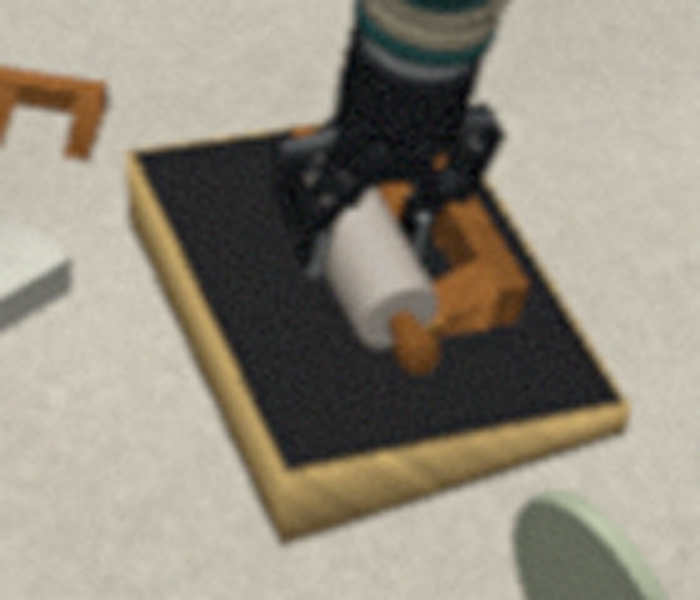

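The pin stayed put when released: barrel at (385,270), deck x -35..10, unchanged. I'll open a bit more and retract square to the board.

Emit:
{"api": "send_rows", "payload": {
  "increments": [0,0,0,0,0,0,0,0,0,0,0,0,0,0,0,0,0,0,0,0,0,0,0,0],
  "gripper": 0.8
}}

```text
time: 22.3
eef_pos: [0.4788, -0.3145, 0.0347]
tool_rot: [[-0.073, 0.982, -0.172], [0.997, 0.072, -0.014], [-0.001, -0.172, -0.985]]
contact_force: [-0.2, 0.8, -0.2]
opening: 0.0681
```

Emit:
{"api": "send_rows", "payload": {
  "increments": [0,0,-5,0,0,0,0,0,-15,0,0,0,0,0,-30,0,0,0,0,0,-55,0,0,0,0,0,-90,0,0,0,0,0,-130,0,0,0,0,0,-150,0,0,0,0,0,-150,0,0,0]
}}

```text
time: 23.1
eef_pos: [0.5065, -0.3132, 0.1881]
tool_rot: [[-0.074, 0.984, -0.164], [0.997, 0.072, -0.018], [-0.006, -0.165, -0.986]]
contact_force: [-1.5, 0.3, 0.1]
opening: 0.0681
```

```bash
python3 d.py; python3 m4.py s18; python3 pc.py s16 s18; python3 -c "
from g import *
go([.5,.05,.2],tool(60))"
```

```text
23.1 deck [-11.1  -0.4 143.4] [-1.4  0.4 -0.2] [-0.04 -0.11  0.04]
orange [257 246   8   6  33] [[-23.0, 72.0, -3.0], [-15.0, 82.0, 33.0], [20.0, 121.0, 37.0]]
orange [275 251  31  44 669] [[-17.0, -93.0, -2.0], [52.0, -25.0, 25.0], [95.0, 53.0, 35.0]]
white [257 249  30  39 601] [[-35.0, -61.0, 21.0], [-20.0, -12.0, 43.0], [7.0, 53.0, 50.0]]
t 23.15 q [-32.3  21.6  61.9  -6.1 104.1 -37.6] pos [ 0.5055 -0.3128  0.1851] yaz 4.2 open 0.0685 F [-0.14  0.31 -0.95]
inc [0.5, -11.3, 148.2] [0.0053, 0.004, 0.0015]
s16 [0.82 0.28]
s18 [ 1.08 -0.42]
2mm downslope = [ 0.6 -0.1]
t 23.15 q [-32.3  21.6  61.9  -6.1 104.1 -37.6] pos [ 0.5055 -0.3128  0.1851] yaz 4.2 open 0.0685 F [-0.14  0.31 -0.95]
inc [362.1, 18.2, -19.6] [-0.1575, -0.079, -0.9714]
```

View pics/s18c.png

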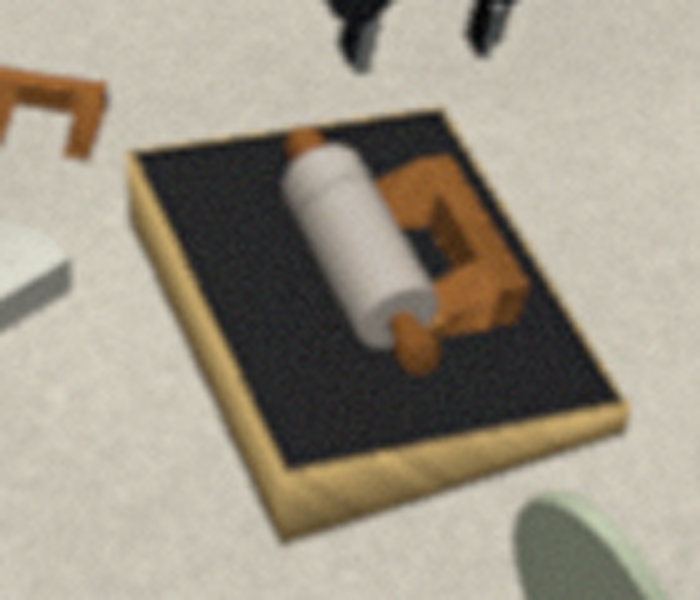

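The pin lies against both noses, with its barrel from (320,165) to (400,320), and the gripper is clear. I'll swing the arm aside for a final top-view check.

Emit:
{"api": "send_rows", "payload": {
  "increments": [260,13,-25,0,0,-0.6,260,13,-25,0,0,-0.6,260,13,-25,0,0,-0.6,260,13,-25,0,0,-0.6,260,13,-25,0,0,-0.6,260,13,-25,0,0,-0.6,260,13,-25,0,0,-0.6,260,13,-25,0,0,-0.6]
}}

```text
time: 23.95
eef_pos: [0.503, -0.053, 0.2057]
tool_rot: [[-0.615, 0.77, -0.169], [0.783, 0.622, -0.016], [0.093, -0.143, -0.985]]
contact_force: [-0.5, -1.2, -0.9]
opening: 0.068
```

```bash
python3 m3.py t20; python3 - <<'E'
from g import *
im=load('t20'); f=6;x0,y0=305,165
u=cv2.resize(im['color'][165:265,305:405],None,fx=f,fy=f,interpolation=2);h=cv2.cvtColor(u,cv2.COLOR_RGB2HSV)
m=((h[...,1]<80)&(h[...,2]>110)).astype(np.uint8)
m[:45]=0;m[510:]=0;m[:,:110]=0;m[:,480:]=0
n,l,st,ce=cv2.connectedComponentsWithStats(m);k=1+np.argmax(st[1:,4]);r=cv2.minAreaRect(np.argwhere(l==k)[:,::-1].astype(np.float32))
b=(cv2.boxPoints(r)+.5)/f-.5+[x0,y0];nn=DR[:,2]
B=((onplane(im,b,DC+nn*.025,nn)-DC)@DR*1000);print('barrel box deck',B.round(1).tolist(),B.mean(0).round(1))
g=grab('side','s20'); 
for t in('side0','s20'): cv2
import cv2
a=load('side0')['color'].astype(int);c=load('s20')['color'].astype(int);d=np.abs(a-c).max(-1)
for nme,q in dict(vase=(203,117),bowl=(313,195),plaque=(322,345)).items(): x,y=q; print(nme,d[y-12:y+12,x-8:x+8].mean().round(1))
E
```

```text
0 [[79.1, -63.5, -0.0], [79.9, 51.0, -0.0], [21.7, 56.8, 0.0], [21.4, 29.0, -0.0], [59.0, 20.9, -0.0], [61.7, -31.8, -0.0], [21.2, -27.3, -0.0], [21.3, -57.0, -0.0]]
0.032 [[69.2, -54.0, 32.0], [70.0, 57.8, 32.0], [13.2, 63.5, 32.0], [12.8, 36.3, 32.0], [49.6, 28.4, 32.0], [52.3, -23.0, 32.0], [12.7, -18.6, 32.0], [12.8, -47.6, 32.0]]
deck corners [[105.5, -123.5, 0.0], [-104.9, -123.7, -0.0], [-105.9, 124.7, -0.0], [104.0, 125.7, -0.0]]
barrel box deck [[145.6, 84.8, 25.0], [125.5, -123.6, 25.0], [79.9, -115.1, 25.0], [99.9, 91.2, 25.0]] [112.7 -15.7  25. ]
vase 31.0
bowl 6.4
plaque 6.0
```

View pics/t20d.png

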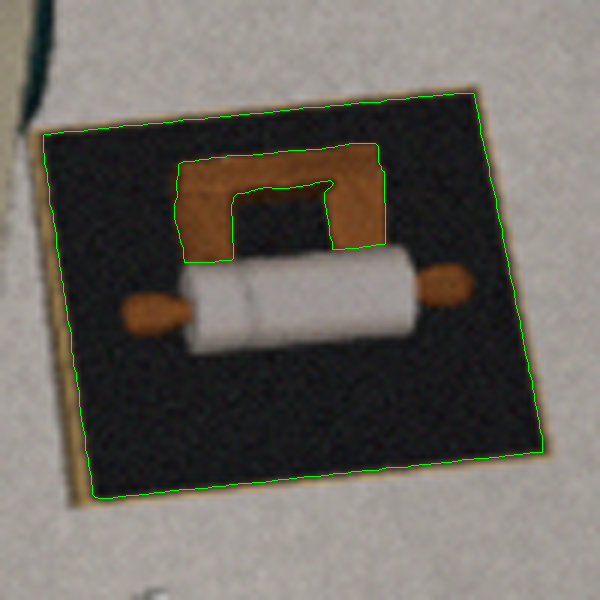

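View pics/s20.png

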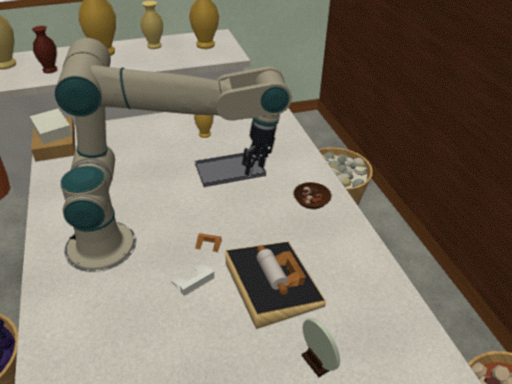

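```bash
python3 - <<'E'
from g import *
im=load('t20');p=(np.array([[155,313],[446,284],[186,266],[414,246],[193,354],[413,332]])+.5)/6-.5+[305,165];n=DR[:,2]
B=((onplane(im,p,DC+n*.025,n)-DC)@DR*1000);print(B.round(1).tolist()); h=B[1]-B[0]; print('mid',B[:2].mean(0),B[2:].mean(0),'ang deg',np.degrees(np.arctan2(h[0],h[1])))
E
```

```text
[[-12.2, 82.1, 25.0], [-11.3, -79.8, 25.0], [12.7, 61.2, 25.0], [11.9, -66.0, 25.0], [-37.1, 64.7, 25.0], [-36.5, -57.0, 25.0]]
mid [-11.77101349   1.11692104  25.        ] [-12.25524081   0.73732017  25.        ] ang deg 179.69500001543972
```

The pin is at deck (-12, 1) and square within 0.3°. The chock's centre is at about 33, so the pin is 45 mm ahead of it, against the nominal 46. Handing in.

```bash
python3 -c "
from plant import robot
print(robot.close_job()); print(robot.sense()['time'])"
```

```text
the job is handed in; nothing more can be done
None
the job is handed in; nothing more can be done
```

I set the larger orange chock on the board with its noses uphill. I then laid the pin across the slope, eased it down against both noses and released it in two small openings. I handed the job in at about 24 s; it reports no verdict.

**Last checks in the pictures:**
- **Chock:** its centre is at about deck x 33, y 2 mm. It is square within about 0.5° and looks flat.
- **Pin:** it lies at deck (-12, 1) mm and is level across the slope within 0.3°. It is about 45 mm ahead of the chock's centre (nominal 46). It did not move when released.
- **Bowl and disc:** their patches in the side picture are almost unchanged from the start.

**What failed or disagreed:**
- **Empty first grasp:** my first grasp of the chock closed on nothing. The fingertips stood about 30–36 mm further back along the tool than the description says. I corrected for this from the pictures and contact forces, and nothing was disturbed.
- **Chock pushed:** the pin pushed the chock about 3 mm downhill while I made sure of contact.
- **Bad barrel fit:** the last automatic fit of the barrel picked up table background, so I replaced it with handle and barrel pixels read off by hand.
- **Vase check:** the arm hid most of the vase in the last side picture, so that comparison could not be used. The vase was standing when I lifted the pin.

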